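# Make up the autoclave load

### The arm

A 6-joint arm with a two-finger parallel gripper is mounted at the origin on the work surface. World frame = base frame: x ahead of the robot, y to its left, z up, the work surface at z = 0. Lengths are in m, angles in rad, forces in N, time in s.
With the tool pointing down it reaches from about 0.3 to 0.75 m from the base axis. Payload 8.5 kg.
Tool frame: the origin (TCP) lies at the centre of the arm's flange, where the gripper is bolted on; the fingertips stand 173 mm ahead of it and the grasp point (between the pads) lies 155 mm ahead of it (manip.nose_length is the distance from the TCP to the fingertips, in m); z points along the fingers, y is the line along which they close (so a half turn about z gives the same grasp; the last joint's range is limited). The gripper opens to 85 mm and grips with 20 to 120 N. Pads are 22 mm wide; open, the fingers measure 114 mm over their backs; the gripper's body (76 mm by 85 mm) begins 54 mm behind the grasp point. The pads swing forward as they close: fully open they stand 13 mm farther back than shut.
Start: joints at [-1.443, 0.381, 1.297, -0, 1.464, -0.215], TCP at [0.185, -0.518, 0.405] pointing down, gripper open.
Joint ranges: [-3.11, 3.11], [-0.89, 2.33], [0.22, 2.48], [-1.42, 4.56], [0.17, 2.85], [-2.88, 2.88]. Speed limits (rad/s): [2.39, 2.39, 3.14, 3.14, 3.14, 3.14].

### API

Orientations are given as [roll, pitch, yaw] about the fixed x, y, z axes, in that order (R = Rz(yaw) Ry(pitch) Rx(roll)).
In Python, from cell import manip, eyes gives the robot as it stands. The module is installed in compiled form; this text tells all that it offers.
- The arm moves only by the shell command python3 -m jog 'ROWS'. ROWS is JSON, one flat list of numbers, 5 for each row, row after row: the finger opening in mm, from 0 to 85.4, then the shift along the world's x, y, z each as a share of 0.3 m, from -1 to 1, then the turn about the world's z as a share of 180 degrees, from -1 to 1. In form: [grip, x, y, z, turn, grip, x, y, z, turn, ...]. A call has exactly 8 rows; each row is the pose to reach, as a shift and turn from the pose commanded when the call began, turning the shorter way round; what a row does not reach only later rows make up. A row lasts 1/10 s, in which the tool goes at most 50 mm and 8.59 degrees, less where a joint would pass 70% of its speed; a pose out of reach is approached as far as the arm can. A call with a number of a shift or a turn outside -1 to 1 is refused whole. A call with a gripper value outside its range is refused whole. The fingers move at their own pace and stop on an object; the grip force is fixed at half the most. Time passes only in rows, so rows that repeat a pose let the fingers close, or fill a call up. It gives the time, the measured TCP pose, the force, the opening and the grip force at its end, in the units of the state.
- manip.state(): the state, without advancing time (a new reading comes with each control period).
- eyes.camera(name): name is "scene" or "top" or "wrist"; returns (picture, depth): 400x640x3 uint8, red, green, blue; 400x640 float32, m along the optical axis (not along the pixel's ray), 0 where there is no reading.
- eyes.calibration(name): a dict with "camera_matrix" (3x3 intrinsics, pixels), "view" (4x4, takes a point from world to camera coordinates). Camera axes: x right, y down, z forward; pixel columns grow to the right and rows downward; lengths in m; the calibration is good to about 2 mm. A picture is of the moment at which its call begins: read the wrist's pose just before it. calibration takes no time and is no camera call; for the wrist camera it gives the pose at the moment of the call.
- manip.hand_in(): hands the job in; it is judged then, once.
The state is a dict: "t": time; "q": joint angles; "dq": joint speeds; "joint_torque": joint torques, N m; "eef_pos": TCP position; "orientation": TCP orientation; "force": force on the tool from outside, world axes, zero at the start; "moment": the same for the moment, N m; "width": finger opening in m; "grasp_force": force on a finger pad.
Only numpy, scipy, OpenCV 4.12 (cv2) and the standard library are available. Lean on these libraries where they do the work, as an engineer would, in place of code of your own. Each camera call takes 0.05 s, during which the arm holds its last target. There are 200 camera calls.

### The job

Make up the load for the autoclave: first nest the empty vessels in size order, upright and right down, the low beaker in the steel pan and the tall beaker in the low beaker. Only then take every red-capped tube from the rack and drop it bottom-end down into the tall beaker, so that all stand on its floor with their caps up. Leave the yellow-capped tubes in the rack and the other things on the bench where they are, and let no tube fall over.

Things in the scene. Friction and masses are not known exactly. Their poses are not given: they have to be found in the camera images.
- pan: round stainless-steel pan, loose, 0.45 kg: outside diameter 94 mm at the base and 100 mm at the rim, 45 mm high, wall 3 mm, floor 4 mm thick. Origin: centre of the underside, z up. Starts standing empty on the bench.
- low_beaker: milky-white low plastic beaker with blue marks, loose, about 70 g: outside diameter 64 mm at the base and 68 mm at the rim, 80 mm high, wall 3 mm, floor 4 mm thick. Origin: centre of the underside, z up. Starts standing empty and upright on the bench; can be gripped across the outside at the rim.
- tall_beaker: milky-white tall narrow plastic beaker with blue marks, loose, about 70 g: outside diameter 54 mm at the base and 58 mm at the rim, 105 mm high, wall 3 mm, floor 4 mm thick (mouth 52 mm inside). Origin: centre of the underside, z up. Starts standing empty and upright on the bench; standing in the low beaker its rim is 29 mm above the low beaker's rim.
- rack: white plastic lattice tube rack, fixed to the bench, 86 mm (its x) by 216 mm (its y), 72 mm high. Origin: centre of the underside, z up. It has 2 rows (x = -25 and +25 mm) of 5 square 14.5 mm holes (y = -84, -42, 0, 42, 84 mm) through guide plates whose tops are 24 and 68 mm up; tubes stand on its floor, 6 mm up, so a tube must be raised about 70 mm to come clear of the rack.
- tube0: red-capped glass culture tube, loose, 22 g: round-bottomed body 12 mm in diameter, 122 mm long overall; cap 14 mm in diameter from 98 to 122 mm along it, domed on top, bevelled below (straight from 104 to 115 mm). Origin: tip of the bottom; z runs along the tube to the cap. Starts upright in a hole of the rack, or absent (four to six of tube0 to tube5 are there).
- tube1: red-capped glass culture tube, loose, 22 g: round-bottomed body 12 mm in diameter, 122 mm long overall; cap 14 mm in diameter from 98 to 122 mm along it, domed on top, bevelled below (straight from 104 to 115 mm). Origin: tip of the bottom; z runs along the tube to the cap. Starts upright in a hole of the rack, or absent (four to six of tube0 to tube5 are there).
- tube2: red-capped glass culture tube, loose, 22 g: round-bottomed body 12 mm in diameter, 122 mm long overall; cap 14 mm in diameter from 98 to 122 mm along it, domed on top, bevelled below (straight from 104 to 115 mm). Origin: tip of the bottom; z runs along the tube to the cap. Starts upright in a hole of the rack, or absent (four to six of tube0 to tube5 are there).
- tube3: red-capped glass culture tube, loose, 22 g: round-bottomed body 12 mm in diameter, 122 mm long overall; cap 14 mm in diameter from 98 to 122 mm along it, domed on top, bevelled below (straight from 104 to 115 mm). Origin: tip of the bottom; z runs along the tube to the cap. Starts upright in a hole of the rack, or absent (four to six of tube0 to tube5 are there).
- tube4: red-capped glass culture tube, loose, 22 g: round-bottomed body 12 mm in diameter, 122 mm long overall; cap 14 mm in diameter from 98 to 122 mm along it, domed on top, bevelled below (straight from 104 to 115 mm). Origin: tip of the bottom; z runs along the tube to the cap. Starts upright in a hole of the rack, or absent (four to six of tube0 to tube5 are there).
- tube5: red-capped glass culture tube, loose, 22 g: round-bottomed body 12 mm in diameter, 122 mm long overall; cap 14 mm in diameter from 98 to 122 mm along it, domed on top, bevelled below (straight from 104 to 115 mm). Origin: tip of the bottom; z runs along the tube to the cap. Starts upright in a hole of the rack, or absent (four to six of tube0 to tube5 are there).
- keep0: yellow-capped glass culture tube, otherwise just like the red ones; stands in one of the rack's holes and stays there. Origin: the tip of the bottom, z to the cap.
- keep1: yellow-capped glass culture tube, otherwise just like the red ones; stands in one of the rack's holes and stays there. Origin: the tip of the bottom, z to the cap.
- tip_box: teal box of yellow pipette tips, loose, 85 x 122 x 62 mm. A bystander. Origin: centre of the underside.
- mouse: black computer mouse, loose, 100 x 58 x 31 mm. A bystander. Origin: centre of the underside.
- slide_box: blue slide box, loose, 85 x 160 x 36 mm. A bystander. Origin: centre of the underside.
- oil_bottle: small amber oil bottle with a black cap, loose, 32 mm in diameter, 76 mm high. A bystander. Origin: centre of the underside.
- tally: grey hand tally counter, loose, 50 x 70 x 40 mm. A bystander. Origin: centre of the underside.
- wash_bottle: white wash bottle with a red top and spout, loose, 70 mm in diameter, 0.2 m high. A bystander. Origin: centre of the underside.
Things that resemble listed ones, but are neither listed nor needed, are in the scene too. What is shaped like the low_beaker but orange is not meant.

How it is judged:
On the way:
1. the low beaker stands in the pan and the tall beaker in the low beaker, both upright and right down and let go, before any red-capped tube is in the tall beaker (horizontal distance between low_beaker and pan below 0.02 m and z of low_beaker in the frame of pan between 0 and 0.009 m and angle between each of low_beaker, pan's own z axis and vertical below 0.1 rad and horizontal distance between tall_beaker and low_beaker below 0.008 m and z of tall_beaker in the frame of low_beaker between 0 and 0.009 m and angle between tall_beaker's own z axis and vertical below 0.12 rad and contact force between the fingers and low_beaker below 0.5 N and contact force between the fingers and tall_beaker below 0.5 N and horizontal distance between each of tube0, tube1, tube2, tube3, tube4, tube5 and tall_beaker above 0.045 m), for 0.3 s.
At the end, for the whole second after the job is handed in: The low beaker stands upright in the pan and the tall beaker in it, each within 5 mm of right down; every red-capped tube stands in the tall beaker, bottom within 9 mm of its floor, cap up (lean under 29 degrees), at rest; the yellow-capped tubes are upright within 12 mm of their places (horizontal distance between low_beaker and pan below 0.02 m and z of low_beaker in the frame of pan between 0 and 0.009 m and angle between each of low_beaker, pan's own z axis and vertical below 0.1 rad and horizontal distance between tall_beaker and low_beaker below 0.008 m and z of tall_beaker in the frame of low_beaker between 0 and 0.009 m and angle between tall_beaker's own z axis and vertical below 0.12 rad and horizontal distance between each of tube0, tube1, tube2, tube3, tube4, tube5 and tall_beaker below 0.026 m and z of each of tube0, tube1, tube2, tube3, tube4, tube5 in the frame of tall_beaker below 0.013 m and angle between each of tube0, tube1, tube2, tube3, tube4, tube5's own z axis and vertical below 0.5 rad and linear speed of each of tube0, tube1, tube2, tube3, tube4, tube5 below 0.03 m/s and distance of each of keep0, keep1 from where it was at the start of the episode below 0.012 m and angle between each of keep0, keep1's own z axis and vertical below 0.2 rad); the robot touches nothing.
It fails at once if one of the other things on the bench is pushed more than 30 mm from its place (distance of any of tip_box, mouse, slide_box, oil_bottle, tally, wash_bottle from where it was at the start of the episode above 0.03 m).
It fails at once if a yellow-capped tube is lifted or pulled out of its hole (moved more than 30 mm) (distance of any of keep0, keep1 from where it was at the start of the episode above 0.03 m).
It fails at once if a tube falls over (tilted beyond 60 degrees) (angle between any of tube0, tube1, tube2, tube3, tube4, tube5, keep0, keep1's own z axis and vertical above 1.05 rad).
Of tube0, tube1, tube2, tube3, tube4, tube5 only 4 to 6 are there at a start; the rules pass over those that are not, and their reading is None.
At some moment in a run one of low_beaker, tall_beaker may be knocked a few centimetres aside while the robot is not near it.
It also fails if it takes over 210 s, if anything falls off the work surface, if the arm or the gripper's body presses on something with over 40 N, if the wrist force passes 120 N, or if a joint passes its speed limit or range.

## Working session

There is one attempt and no reset: what is moved stays moved. The work goes in short steps, Python scripts to look and compute and a shell command to move; the robot and the scene stay as the last step left them, time stands still between calls to the robot, and variables do not carry over. Pictures are saved under pics/ and viewed, at most 19 in all, crops included, and the job is handed in when it is done.

```bash
mkdir -p pics
cat > h.py <<'E'
import numpy as np, cv2
from cell import manip, eyes
def shot(n,tag):
    c=eyes.calibration(n); p,d=eyes.camera(n)
    np.savez(f'pics/{tag}.npz',p=p,d=d,K=c['camera_matrix'],V=c['view'])
    cv2.imwrite(f'pics/{tag}.png',cv2.cvtColor(p,cv2.COLOR_RGB2BGR)); return p,d,np.array(c['camera_matrix']),np.array(c['view'])
def load(tag):
    z=np.load(f'pics/{tag}.npz'); return z['p'],z['d'],z['K'],z['V']
def cloud(d,K,V):
    v,u=np.indices(d.shape); r=np.stack([(u-K[0,2])/K[0,0]*d,(v-K[1,2])/K[1,1]*d,d],-1)
    return (r-V[:3,3])@V[:3,:3]
def ray(u,v,z,K,V):
    R=V[:3,:3];o=-R.T@V[:3,3];w=R.T@np.linalg.inv(K)@[u,v,1]; return o+w*(z-o[2])/w[2]
E
python3 - <<'E'
from h import *
s=manip.state();print(s['t'],s['eef_pos'],s['orientation'],s['width'])
for n in('top','scene'):
    p,d,K,V=shot(n,n+'0'); print(n,K[0,0],-V[:3,:3].T@V[:3,3],V[2,:3])
E
```

```text
0.0 [ 0.18487135 -0.51795437  0.40408559] [-3.14012341e+00 -3.27705757e-04  3.42802211e-01] 0.08513405276051673
top 489.9160763238421 [ 4.39094540e-01 -2.48427998e-04  1.19999382e+00] [ 0.12163098 -0.02181014 -0.99233574]
scene 450.7769584139267 [1.39298309 0.17255068 0.67769384] [-0.76805403 -0.16852862 -0.61781155]
```

View pics/top0.png

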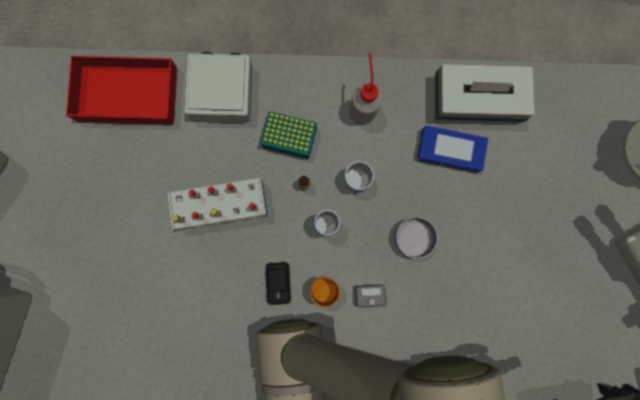

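View pics/scene0.png

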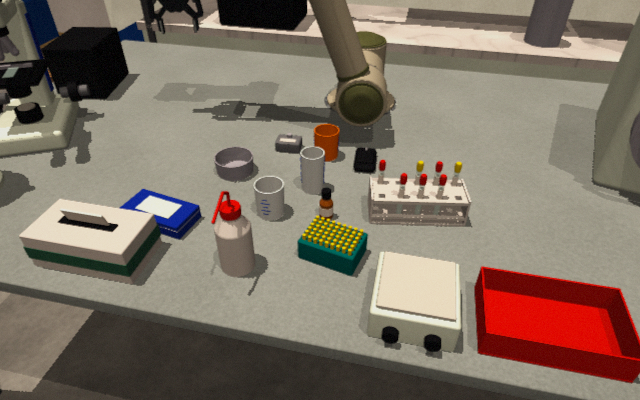

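The top view shows five red caps at (193,194), (211,190), (230,187), (196,215) and (252,206), and yellow caps at (177,217) and (214,212). The pan is at (415,238). Low-beaker candidates are the milky one at (359,177) and the orange one at (324,291). The milky one fits, since orange is excluded. The narrower milky vessel at (327,222), which stands taller in the scene view at (312,170), is the tall beaker.

```bash
cat >> h.py <<'E'
def circ(P):
    from scipy.optimize import least_squares
    f=lambda x:np.hypot(P[:,0]-x[0],P[:,1]-x[1])-x[2]
    r=least_squares(f,[*((P.max(0)+P.min(0))/2)[:2],.03],loss='soft_l1',f_scale=.002); return r.x
def caps(p,d,K,V,win,lohi):
    hsv=cv2.cvtColor(p,cv2.COLOR_RGB2HSV); m=np.zeros(d.shape,np.uint8)
    for lo,hi in lohi: m|=cv2.inRange(hsv,lo,hi)
    w=np.zeros_like(m);x0,y0,x1,y1=win;w[y0:y1,x0:x1]=1;m*=w
    n,l,s,c=cv2.connectedComponentsWithStats(m); return [(c[i],s[i,4],l==i) for i in range(1,n) if s[i,4]>=10]
RED=[((0,120,60),(8,255,255)),((172,120,60),(180,255,255))]; YEL=[((20,120,80),(34,255,255))]
E
python3 - <<'E'
from h import *
for n,W in(('top',dict(low=(340,155,378,197),tall=(310,205,344,240),pan=(390,212,442,262))),('scene',dict(low=(248,172,290,222),tall=(297,143,328,196),pan=(212,147,258,182)))):
    p,d,K,V=load(n+'0');C=cloud(d,K,V)
    for k,(a,b,c,e) in W.items():
        P=C[b:e,a:c].reshape(-1,3);P=P[(d[b:e,a:c].ravel()>0)]
        zt=np.percentile(P[:,2],98);Q=P[P[:,2]>zt-.006];print(n,k,'ztop',zt.round(4),len(Q),circ(Q).round(4))
    for nm,c in(('red',RED),('yel',YEL)):
        win=(165,175,268,232) if n=='top' else (368,155,470,200)
        for (u,v),a,m in caps(p,d,K,V,win,c):
            P=C[m&(d>0)];print(n,nm,round(u),round(v),a,'ray',ray(u,v,.118,K,V).round(4),'cloud ztop',np.percentile(P[:,2],90).round(4),np.median(P,0).round(4))
# upscaled crops
p=load('top0')[0];q=load('scene0')[0]
A=cv2.resize(p[155:310,160:445],None,fx=2.8,fy=2.8,interpolation=cv2.INTER_CUBIC)
B=cv2.resize(q[130:225,205:475],(A.shape[1],int(95*A.shape[1]/270)))[:150]
cv2.imwrite('pics/crop0.png',np.vstack([A,B])[:600,:,::-1])
E
```

```text
top low ztop 0.0813 131 [ 0.6275 -0.1164  0.0321]
top tall ztop 0.1063 108 [ 0.5153 -0.0429  0.0272]
top pan ztop 0.0465 194 [ 0.4886 -0.2581  0.048 ]
top red 230 187 27 ray [0.5877 0.1746 0.118 ] cloud ztop 0.1294 [0.586  0.1735 0.1258]
top red 211 190 26 ray [0.5798 0.2161 0.118 ] cloud ztop 0.1291 [0.5783 0.2148 0.1261]
top red 192 193 27 ray [0.5719 0.2574 0.118 ] cloud ztop 0.1279 [0.5705 0.2553 0.126 ]
top red 252 206 27 ray [0.5461 0.1244 0.118 ] cloud ztop 0.1291 [0.5447 0.1229 0.1261]
top red 195 215 27 ray [0.5225 0.2486 0.118 ] cloud ztop 0.1284 [0.5219 0.2469 0.1269]
top yel 214 212 27 ray [0.5302 0.2072 0.118 ] cloud ztop 0.1296 [0.5293 0.2061 0.1256]
top yel 176 218 26 ray [0.5151 0.2899 0.118 ] cloud ztop 0.1282 [0.5145 0.2874 0.1267]
scene low ztop 0.0797 200 [ 0.7175 -0.317   0.2227]
scene tall ztop 0.1047 139 [ 0.5162 -0.043   0.0273]
scene pan ztop 0.0455 201 [ 0.4891 -0.2583  0.0481]
scene red 382 165 63 ray [0.549  0.1256 0.118 ] cloud ztop 0.1267 [0.5509 0.125  0.1189]
scene red 439 166 63 ray [0.5248 0.249  0.118 ] cloud ztop 0.1275 [0.5273 0.2486 0.1204]
scene red 403 178 66 ray [0.5891 0.1758 0.118 ] cloud ztop 0.127 [0.5923 0.1759 0.1196]
scene red 423 179 73 ray [0.5828 0.2164 0.118 ] cloud ztop 0.1269 [0.5839 0.2164 0.1186]
scene red 443 179 74 ray [0.5738 0.258  0.118 ] cloud ztop 0.1274 [0.5763 0.2577 0.1196]
scene yel 420 166 65 ray [0.5331 0.2078 0.118 ] cloud ztop 0.127 [0.5349 0.2076 0.1189]
scene yel 458 167 65 ray [0.5174 0.2902 0.118 ] cloud ztop 0.1272 [0.5195 0.2896 0.1199]
```

View pics/crop0.png

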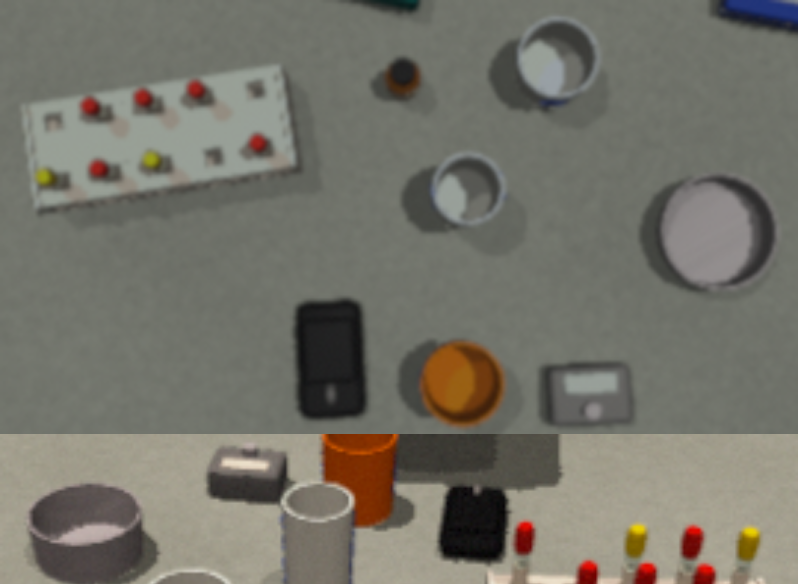

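The crop confirms it: milky low beaker (wide, short) at top right, narrow tall beaker below it, orange lookalike at the bottom. Heights of 0.081, 0.106, 0.046 and 0.128 match the given sizes, so I'm moving above the low beaker.

```bash
python3 -m jog '[85,0.15,0.13,0,0.05, 85,0.3,0.26,0,0.1, 85,0.45,0.4,0,0.14, 85,0.6,0.53,0,0.19, 85,0.75,0.67,0,0.23, 85,0.75,0.67,0,0.23, 85,0.75,0.67,0,0.23, 85,0.75,0.67,0,0.23]'
python3 -m jog '[85,0.15,0.13,0,0.05, 85,0.3,0.26,0,0.1, 85,0.45,0.4,0,0.14, 85,0.6,0.53,0,0.19, 85,0.72,0.67,0,0.22, 85,0.72,0.67,0,0.22, 85,0.72,0.67,0,0.22, 85,0.72,0.67,0,0.22]'
cat >> h.py <<'E'
def rim(n,tag,xy,r,zt,R):
    """circle fit of rim points of the depth cloud near xy"""
    p,d,K,V=shot(n,tag);C=cloud(d,K,V)
    m=(d>0)&(np.hypot(C[...,0]-xy[0],C[...,1]-xy[1])<R)&(abs(C[...,2]-zt)<.006)
    Q=C[m]
    if len(Q)<30: print(n,tag,'few',len(Q));return
    print(n,tag,'n',len(Q),'z',np.percentile(Q[:,2],[50,98]).round(4),'xyr',circ(Q).round(4))
def st():
    s=manip.state();print('t',round(s['t'],2),'tcp',np.round(s['eef_pos'],4),'yaw',round(s['orientation'][2],4),'w',round(s['width'],4),'F',np.round(s['force'],1),'g',round(s['grasp_force'],1))
E
python3 - <<'E'
from h import *
st()
rim('wrist','w1',(.6275,-.1164),.033,.08,.05)
rim('top','t1',(.6275,-.1164),.033,.08,.05)
rim('scene','s1',(.6275,-.1164),.033,.08,.05)
E
```

```text
t: 0.9
eef_pos: [0.4105, -0.3162, 0.4044]
orientation: [-3.141, 0.0, 1.068]
force: [-0.4, 0.2, 0.3]
width: 0.0851
grasp_force: 0.0
t: 1.7
eef_pos: [0.6259, -0.117, 0.404]
orientation: [-3.14, -0.0, 1.756]
force: [0.4, -0.2, -0.3]
width: 0.0849
grasp_force: 0.0
t 1.7 tcp [ 0.6259 -0.117   0.404 ] yaw 1.7559 w 0.0849 F [ 0.4 -0.2 -0.3] g 0.0
wrist w1 n 1018 z [0.0795 0.0812] xyr [ 0.6252 -0.1155  0.032 ]
top t1 few 29
scene s1 n 181 z [0.0785 0.0813] xyr [ 0.6281 -0.1163  0.0322]
```

View pics/w1.png

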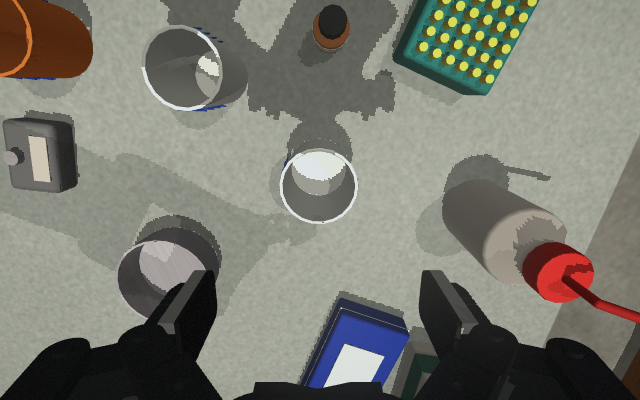

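The wrist view shows the low beaker at (318,186), with the tall one at (183,67) and the pan at (170,275). Measured centre is about (0.627,-0.116) with its rim at 0.080. Descending and gripping.

```bash
python3 -m jog '[85,0.003,0.003,-0.15,0, 85,0.003,0.003,-0.3,0, 85,0.003,0.003,-0.45,0, 85,0.003,0.003,-0.55,0, 85,0.003,0.003,-0.63,0, 85,0.003,0.003,-0.63,0, 60,0.003,0.003,-0.63,0, 60,0.003,0.003,-0.63,0]'
python3 -m jog '[55,0,0,0,0, 55,0,0,0,0, 55,0,0,0,0, 55,0,0,0,0, 55,0,0,0.1,0, 55,0,0,0.2,0, 55,0,0,0.3,0, 55,0,0,0.3,0]'
python3 - <<'E'
from h import *
st()
rim('top','t2',(.489,-.258),.033,.045,.06)
rim('scene','s2',(.489,-.258),.033,.045,.06)
rim('wrist','w2',(.627,-.116),.033,.17,.05)
E
```

```text
t: 2.65
eef_pos: [0.6268, -0.1159, 0.2181]
orientation: [3.139, 0.002, 1.756]
force: [-0.2, -0.1, 0.5]
width: 0.0657
grasp_force: 66.6
t: 3.45
eef_pos: [0.6271, -0.1151, 0.311]
orientation: [3.133, 0.005, 1.757]
force: [0.6, -0.2, -0.6]
width: 0.066
grasp_force: 67.2
t 3.45 tcp [ 0.6271 -0.1151  0.311 ] yaw 1.7566 w 0.066 F [ 0.6 -0.2 -0.6] g 67.2
top t2 n 207 z [0.0449 0.0488] xyr [ 0.4885 -0.2581  0.048 ]
scene s2 n 193 z [0.0431 0.0468] xyr [ 0.4888 -0.2581  0.048 ]
wrist w2 n 7452 z [0.1684 0.1751] xyr [ 0.6261 -0.1138  0.0324]
```

```bash
python3 -m jog '[55,-0.1,-0.1,0,0, 55,-0.2,-0.21,0,0, 55,-0.3,-0.31,0,0, 55,-0.4,-0.41,0,0, 55,-0.46,-0.473,0,0, 55,-0.46,-0.473,0,0, 55,-0.46,-0.473,0,0, 55,-0.46,-0.473,0,0]'
python3 - <<'E'
from h import *
st()
rim('wrist','w3',(.489,-.258),.033,.17,.05)
E
python3 -m jog '[55,0,0,-0.08,0, 55,0,0,-0.16,0, 55,0,0,-0.22,0, 55,0,0,-0.25,0, 55,0,0,-0.27,0, 55,0,0,-0.27,0, 55,0,0,-0.27,0, 55,0,0,-0.27,0]'
python3 - <<'E'
from h import *
st()
rim('wrist','w4',(.489,-.258),.033,.09,.05)
E
```

```text
t: 4.4
eef_pos: [0.4893, -0.2564, 0.3052]
orientation: [-3.141, -0.001, 1.757]
force: [1.4, 0.4, 0.2]
width: 0.0661
grasp_force: 67.2
t 4.4 tcp [ 0.4893 -0.2564  0.3052] yaw 1.7574 w 0.0661 F [1.4 0.4 0.2] g 67.2
wrist w3 n 7034 z [0.1674 0.1757] xyr [ 0.4886 -0.2551  0.0326]
t: 5.25
eef_pos: [0.4889, -0.257, 0.2255]
orientation: [3.141, 0.001, 1.757]
force: [0.2, 0.5, -0.9]
width: 0.0659
grasp_force: 67.3
t 5.25 tcp [ 0.4889 -0.257   0.2255] yaw 1.7567 w 0.0659 F [ 0.2  0.5 -0.9] g 67.3
wrist w4 n 7118 z [0.0876 0.0957] xyr [ 0.4884 -0.2559  0.0326]
```

```bash
python3 -m jog '[55,0,0,-0.012,0, 55,0,0,-0.022,0, 55,0,0,-0.022,0, 55,0,0,-0.022,0, 85,0,0,-0.022,0, 85,0,0,-0.022,0, 85,0,0,-0.022,0, 85,0,0,-0.022,0]'
python3 -m jog '[85,0,0,0,0, 85,0,0,0.1,0, 85,0,0,0.25,0, 85,0,0,0.4,0, 85,0,0,0.56,0, 85,0,0,0.66,0, 85,0,0,0.66,0, 85,0,0,0.66,0]'
python3 -m jog '[85,0.01,0.1,0,0, 85,0.02,0.25,0,0, 85,0.04,0.4,0,0, 85,0.05,0.55,0,0, 85,0.09,0.71,0,0, 85,0.09,0.71,0,0, 85,0.09,0.71,0,0, 85,0.09,0.71,0,0]'
python3 - <<'E'
from h import *
st()
for n in('wrist','top','scene'): rim(n,n[0]+'5',(.5157,-.043),.033,.105,.06)
for n in('wrist','top','scene'): rim(n,n[0]+'6',(.489,-.258),.033,.084,.05)
E
```

```text
t: 6.1
eef_pos: [0.4888, -0.257, 0.2178]
orientation: [-3.141, -0.001, 1.756]
force: [-0.6, 0.1, 0.5]
width: 0.0848
grasp_force: 0.0
t: 6.9
eef_pos: [0.4887, -0.2569, 0.4159]
orientation: [3.142, 0.0, 1.757]
force: [0.1, -0.2, -1.4]
width: 0.085
grasp_force: 0.0
t: 7.7
eef_pos: [0.5158, -0.0448, 0.4151]
orientation: [-3.14, -0.001, 1.756]
force: [0.6, -0.8, 0.0]
width: 0.0849
grasp_force: 0.0
t 7.7 tcp [ 0.5158 -0.0448  0.4151] yaw 1.7556 w 0.0849 F [ 0.6 -0.8  0. ] g 0.0
wrist w5 n 928 z [0.1045 0.1063] xyr [ 0.5129 -0.0419  0.027 ]
top t5 few 22
scene s5 n 128 z [0.1034 0.1062] xyr [ 0.5163 -0.043   0.0272]
wrist w6 n 657 z [0.0827 0.0847] xyr [ 0.4878 -0.2563  0.0321]
top t6 n 149 z [0.0838 0.0882] xyr [ 0.4902 -0.2574  0.0322]
scene s6 n 141 z [0.082  0.0852] xyr [ 0.4904 -0.258   0.0325]
```

View pics/w6.png

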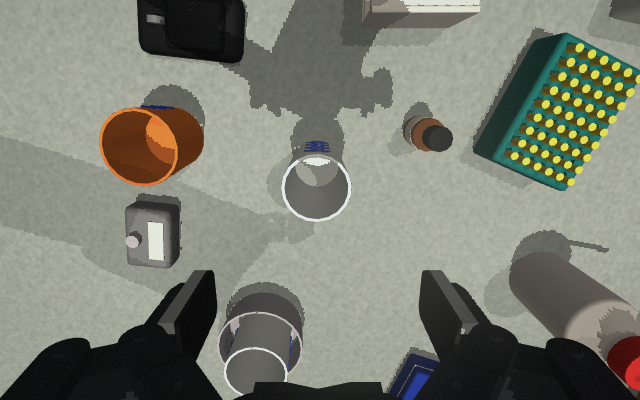

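The low beaker stands in the pan (rim z 0.084, 4 mm above its free-standing height). The tall beaker is at (316,186) in the wrist view, undisturbed, with its centre at about (0.515,-0.043). Gripping it near the rim.

```bash
python3 -m jog '[85,-0.003,0.007,-0.14,0, 85,-0.003,0.007,-0.28,0, 85,-0.003,0.007,-0.41,0, 85,-0.003,0.007,-0.5,0, 85,-0.003,0.007,-0.545,0, 85,-0.003,0.007,-0.545,0, 85,-0.003,0.007,-0.545,0, 85,-0.003,0.007,-0.545,0]'
python3 -m jog '[45,0,0,0,0, 45,0,0,0,0, 45,0,0,0,0, 45,0,0,0,0, 45,0,0,0,0, 45,0,0,0,0, 45,0,0,0,0, 45,0,0,0,0]'
python3 -m jog '[45,0,0,0.1,0, 45,0,0,0.2,0, 45,0,0,0.3,0, 45,0,0,0.4,0, 45,0,0,0.4,0, 45,0,0,0.4,0, 45,0,0,0.4,0, 45,0,0,0.4,0]'
python3 - <<'E'
from h import *
st()
for n in('wrist','scene'): rim(n,n[0]+'7',(.515,-.043),.033,.225,.05)
E
```

```text
t: 8.8
eef_pos: [0.5151, -0.0421, 0.2537]
orientation: [3.14, 0.001, 1.756]
force: [0.9, 0.7, -0.4]
width: 0.085
grasp_force: 0.0
t: 9.6
eef_pos: [0.5148, -0.0419, 0.2537]
orientation: [3.141, 0.001, 1.757]
force: [-2.4, -0.5, 7.3]
width: 0.0551
grasp_force: 63.1
t: 10.4
eef_pos: [0.5148, -0.0419, 0.3716]
orientation: [-3.14, -0.001, 1.757]
force: [-0.0, -0.2, 0.3]
width: 0.0553
grasp_force: 64.0
t 10.4 tcp [ 0.5148 -0.0419  0.3716] yaw 1.7565 w 0.0553 F [-0.  -0.2  0.3] g 64.0
wrist w7 n 5823 z [0.2228 0.2303] xyr [ 0.5139 -0.0411  0.0277]
scene s7 n 146 z [0.223  0.2305] xyr [ 0.5211 -0.0416  0.0303]
```

```bash
python3 -m jog '[45,-0.015,-0.13,0,0, 45,-0.03,-0.27,0,0, 45,-0.045,-0.4,0,0, 45,-0.06,-0.53,0,0, 45,-0.085,-0.65,0,0, 45,-0.085,-0.717,0,0, 45,-0.085,-0.717,0,0, 45,-0.085,-0.717,0,0]'
python3 - <<'E'
from h import *
st()
rim('wrist','w8',(.489,-.257),.033,.225,.05)
for n in('top','scene'): rim(n,n[0]+'8',(.489,-.257),.033,.084,.05)
E
```

```text
t: 11.3
eef_pos: [0.4896, -0.2566, 0.3722]
orientation: [-3.141, -0.001, 1.756]
force: [-0.5, 0.7, -0.5]
width: 0.055
grasp_force: 63.9
t 11.3 tcp [ 0.4896 -0.2566  0.3722] yaw 1.7564 w 0.055 F [-0.5  0.7 -0.5] g 63.9
wrist w8 n 6023 z [0.2234 0.2303] xyr [ 0.4889 -0.2557  0.0276]
top t8 n 47 z [0.0834 0.0881] xyr [ 0.4899 -0.2578  0.0325]
scene s8 n 151 z [0.082 0.086] xyr [ 0.4907 -0.2575  0.0322]
```

View pics/w8.png

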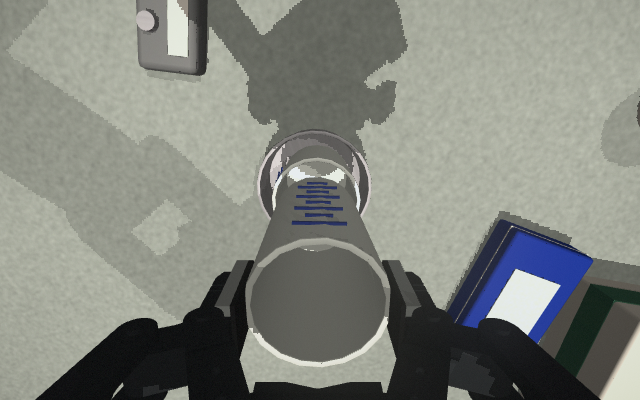

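The tall beaker (rim about (318,300)) hangs in line with the low beaker's mouth at about (316,190). Lowering it.

```bash
python3 -m jog '[45,0,0,-0.08,0, 45,0,0,-0.14,0, 45,0,0,-0.18,0, 45,0,0,-0.22,0, 45,0,0,-0.26,0, 45,0,0,-0.29,0, 45,0,0,-0.29,0, 45,0,0,-0.29,0]'
python3 -m jog '[45,0,0,-0.02,0, 45,0,0,-0.04,0, 45,0,0,-0.055,0, 45,0,0,-0.065,0, 45,0,0,-0.065,0, 45,0,0,-0.065,0, 45,0,0,-0.065,0, 45,0,0,-0.065,0]'
```

```text
t: 12.25
eef_pos: [0.4895, -0.2571, 0.2858]
orientation: [3.141, 0.0, 1.756]
force: [-0.7, -0.5, -0.1]
width: 0.0552
grasp_force: 64.0
t: 13.05
eef_pos: [0.4894, -0.257, 0.2663]
orientation: [3.141, 0.0, 1.757]
force: [-0.3, 1.0, -0.8]
width: 0.0552
grasp_force: 64.0
```

```bash
python3 -m jog '[45,0,0,-0.007,0, 45,0,0,-0.013,0, 45,0,0,-0.013,0, 45,0,0,-0.013,0, 45,0,0,-0.013,0, 45,0,0,-0.013,0, 45,0,0,-0.013,0, 45,0,0,-0.013,0]'
python3 -m jog '[62,0,0,0,0, 70,0,0,0,0, 85,0,0,0,0, 85,0,0,0.0,0, 85,0,0,0.0,0, 85,0,0,0.03,0, 85,0,0,0.1,0, 85,0,0,0.2,0]'
python3 -m jog '[85,0,0.1,0.12,0, 85,0,0.2,0.24,0, 85,0,0.3,0.36,0, 85,0,0.4,0.4,0, 85,0,0.4,0.4,0, 85,0,0.4,0.4,0, 85,0,0.4,0.4,0, 85,0,0.4,0.4,0]'
python3 - <<'E'
from h import *
st()
for n in('wrist','top','scene'):
    rim(n,n[0]+'9',(.489,-.257),.033,.113,.045)
    rim(n,n[0]+'9b',(.489,-.257),.033,.084,.045)
a=cv2.imread('pics/s9.png')[120:220,180:300];b=cv2.imread('pics/w9.png')
cv2.imwrite('pics/crop9.png',np.hstack([cv2.resize(a,(480,400)),cv2.resize(b,(320,400))*1]) if 0 else np.vstack([cv2.resize(a,(360,300)),cv2.resize(b,(360,225))]))
E
```

```text
t: 13.85
eef_pos: [0.4894, -0.257, 0.2622]
orientation: [3.142, 0.0, 1.757]
force: [0.2, -0.4, -0.2]
width: 0.0551
grasp_force: 63.9
t: 14.65
eef_pos: [0.4892, -0.2569, 0.3225]
orientation: [-3.14, -0.002, 1.756]
force: [0.5, -0.1, -0.4]
width: 0.0848
grasp_force: 0.0
t: 15.45
eef_pos: [0.4894, -0.1379, 0.4414]
orientation: [-3.14, -0.001, 1.755]
force: [0.0, 0.6, 0.3]
width: 0.0851
grasp_force: 0.0
t 15.45 tcp [ 0.4894 -0.1379  0.4414] yaw 1.7552 w 0.0851 F [0.  0.6 0.3] g 0.0
wrist w9 n 794 z [0.1121 0.114 ] xyr [ 0.4869 -0.2565  0.0271]
wrist w9b n 1021 z [0.0835 0.0895] xyr [ 0.4872 -0.2542  0.0285]
top t9 few 0
top t9b few 0
scene s9 n 131 z [0.1108 0.1145] xyr [ 0.4898 -0.2581  0.0273]
scene s9b n 180 z [0.0835 0.0894] xyr [ 0.491  -0.2581  0.0293]
```

View pics/crop9.png

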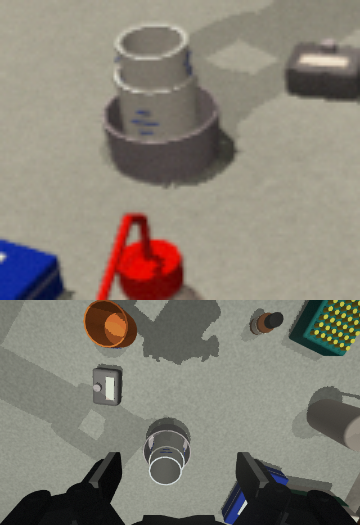

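The nest is good: tall rim at z 0.113, centre about (0.489,-0.257), upright in both views. Next I fit the rack grid to the caps.

```bash
cat > rack.py <<'E'
from h import *
from scipy.optimize import least_squares
def obs(n,tag):
    p,d,K,V=shot(n,tag);win=(165,175,268,232) if n=='top' else (368,155,470,200)
    return [(nm,ray(u,v,.121 if n=='top' else .117,K,V)[:2]) for nm,c in(('red',RED),('yel',YEL)) for (u,v),a,m in caps(p,d,K,V,win,c)]
if __name__=='__main__':
    T,S=obs('top','tr'),obs('scene','sr')
    L=[]
    for nm,a in T:
        b=min((b for m,b in S if m==nm),key=lambda b:np.hypot(*(a-b)));L.append((nm,(a+b)/2,np.hypot(*(a-b))))
    g=np.array([(x,y) for x in(-.025,.025) for y in(-.084,-.042,0,.042,.084)])
    P=np.array([l[1] for l in L])
    def f(q):
        c,s=np.cos(q[2]),np.sin(q[2]);G=g@np.array([[c,s],[-s,c]])+q[:2]
        i=np.argmin(np.hypot(*(P[:,None]-G[None]).transpose(2,0,1)),1);return G[i],i
    r=least_squares(lambda q:(P-f(q)[0]).ravel(),[.553,.203,.188]);G,i=f(r.x);print(r.x.round(4))
    for l,gg,k in zip(L,G,i):print(l[0],g[k],'meas',l[1].round(4),'grid',gg.round(4),'views differ',round(l[2],4))
E
python3 rack.py
```

```text
[0.5553 0.2116 0.1836]
red [ 0.025 -0.042] meas [0.5875 0.175 ] grid [0.5875 0.1749] views differ 0.0019
red [0.025 0.   ] meas [0.5803 0.216 ] grid [0.5799 0.2162] views differ 0.0022
red [0.025 0.042] meas [0.572  0.2573] grid [0.5722 0.2575] views differ 0.0015
red [-0.025 -0.084] meas [0.546  0.1245] grid [0.546  0.1245] views differ 0.0015
red [-0.025  0.042] meas [0.5229 0.2485] grid [0.523  0.2484] views differ 0.0018
yel [-0.025  0.   ] meas [0.5307 0.2073] grid [0.5307 0.2071] views differ 0.0021
yel [-0.025  0.084] meas [0.5153 0.2896] grid [0.5154 0.2896] views differ 0.0021
```

Grid residuals are under 0.5 mm. First tube: hole (-25,-84) at (0.546,0.1245).

```bash
python3 -m jog '[34,0.03,0.15,0,0, 34,0.06,0.3,0,0, 34,0.1,0.45,0,0, 34,0.13,0.6,0,0, 34,0.16,0.75,0,0, 34,0.189,0.875,0,0, 34,0.189,0.875,0,0, 34,0.189,0.875,0,0]'
python3 - <<'E'
from h import *
st();p,d,K,V=shot('wrist','w10')
for z in(.121,):
  for nm,c in(('r',RED),('y',YEL)):
    for (u,v),a,m in caps(p,d,K,V,(0,0,640,400),c): print(nm,round(u),round(v),a,ray(u,v,.119,K,V).round(4)) if a>100 else 0
E
```

```text
t: 16.65
eef_pos: [0.546, 0.126, 0.442]
orientation: [-3.141, 0.0, 1.758]
force: [0.7, -0.8, -0.2]
width: 0.0342
grasp_force: 0.0
t 16.65 tcp [0.546 0.126 0.442] yaw 1.758 w 0.0342 F [ 0.7 -0.8 -0.2] g 0.0
r 616 5 544 [0.7344 0.3035 0.119 ]
r 317 25 359 [0.5212 0.2492 0.119 ]
r 385 24 290 [0.5708 0.2596 0.119 ]
r 381 85 270 [0.5786 0.2174 0.119 ]
r 379 139 195 [0.5873 0.176  0.119 ]
r 316 189 232 [0.5443 0.1254 0.119 ]
y 317 84 257 [0.5289 0.2081 0.119 ]
y 491 229 393 [0.703  0.1183 0.119 ]
y 485 238 387 [0.7006 0.1084 0.119 ]
y 479 248 379 [0.6986 0.0984 0.119 ]
y 473 257 379 [0.6962 0.0885 0.119 ]
y 467 267 376 [0.694  0.0786 0.119 ]
y 462 276 374 [0.6919 0.0686 0.119 ]
y 456 285 373 [0.6895 0.0587 0.119 ]
y 455 295 312 [0.6921 0.0477 0.119 ]
y 449 304 294 [0.6892 0.038  0.119 ]
```

View pics/w10.png

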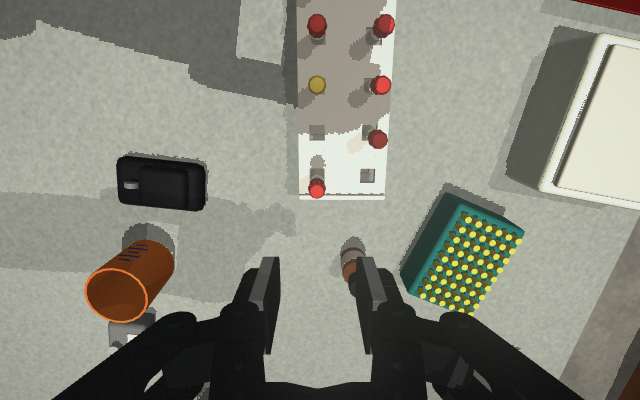

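The red cap at (316,189) sits where the grid says, alone on the near side (an empty hole and a yellow cap at (317,84) lie beyond it). Descending, gripping, lifting.

```bash
python3 -m jog '[34,0,-0.004,-0.15,0, 34,0,-0.004,-0.3,0, 34,0,-0.004,-0.42,0, 34,0,-0.004,-0.5,0, 34,0,-0.004,-0.553,0, 34,0,-0.004,-0.553,0, 34,0,-0.004,-0.553,0, 34,0,-0.004,-0.553,0]'
python3 -m jog '[5,0,0,0,0, 5,0,0,0,0, 5,0,0,0,0, 5,0,0,0,0, 5,0,0,0,0, 5,0,0,0,0, 5,0,0,0.03,0, 5,0,0,0.06,0]'
python3 -m jog '[5,0,0,0.08,0, 5,0,0,0.16,0, 5,0,0,0.24,0, 5,0,0,0.32,0, 5,0,0,0.4,0, 5,0,0,0.48,0, 5,0,0,0.5,0, 5,0,0,0.5,0]'
python3 - <<'E'
from h import *
st()
p,d,K,V=shot('scene','s11');C=cloud(d,K,V);c=manip.state()['eef_pos']
for (u,v),a,m in caps(p,d,K,V,(300,60,470,200),RED):
    print('scene',round(u),round(v),a,np.median(C[m&(d>0)],0).round(4),np.percentile(C[m&(d>0)][:,2],95).round(4))
# visible tube body below held cap: points near tool axis
m=(d>0)&(np.hypot(C[...,0]-c[0],C[...,1]-c[1])<.025)&(C[...,2]>.12)&(C[...,2]<c[2]-.17)
print('body',m.sum(),C[m][:,2].min() if m.any() else None, np.median(C[m],0))
E
```

```text
t: 17.5
eef_pos: [0.5463, 0.1238, 0.2776]
orientation: [3.139, 0.0, 1.756]
force: [-0.2, 0.8, -0.2]
width: 0.0339
grasp_force: 0.0
t: 18.3
eef_pos: [0.546, 0.1243, 0.2948]
orientation: [-3.141, -0.0, 1.757]
force: [0.0, -0.2, 0.0]
width: 0.0115
grasp_force: 58.6
t: 19.1
eef_pos: [0.5459, 0.1243, 0.4449]
orientation: [3.14, 0.0, 1.757]
force: [0.1, 0.1, -0.1]
width: 0.0117
grasp_force: 58.6
t 19.1 tcp [0.5459 0.1243 0.4449] yaw 1.7566 w 0.0117 F [ 0.1  0.1 -0.1] g 58.6
scene 439 166 71 [0.5275 0.2488 0.1183] 0.1272
scene 403 178 72 [0.592  0.176  0.1178] 0.1277
scene 423 179 79 [0.5835 0.217  0.1181] 0.1274
scene 443 179 76 [0.5764 0.2577 0.119 ] 0.1283
body 239 0.17396155514853376 [0.55096659 0.12542189 0.22606888]
```

```bash
python3 -m jog '[5,-0.02,-0.12,0,0, 5,-0.04,-0.25,0,0, 5,-0.06,-0.38,0,0, 5,-0.08,-0.51,0,0, 5,-0.1,-0.64,0,0, 5,-0.11,-0.77,0,0, 5,-0.13,-0.9,0,0, 5,-0.13,-0.9,0,0]'
python3 -m jog '[5,-0.005,-0.12,0,0, 5,-0.01,-0.24,0,0, 5,-0.016,-0.33,0,0, 5,-0.016,-0.363,0,0, 5,-0.016,-0.363,0,0, 5,-0.016,-0.363,0,0, 5,-0.016,-0.363,0,0, 5,-0.016,-0.363,0,0]'
cat >> h.py <<'E'
def body(tag):
    """held tube: axis from scene and wrist clouds, z above rim"""
    c=np.array(manip.state()['eef_pos'])
    for n in('scene','wrist'):
        p,d,K,V=shot(n,n[0]+tag);C=cloud(d,K,V)
        m=(d>0)&(np.hypot(C[...,0]-c[0],C[...,1]-c[1])<.03)&(C[...,2]>.128)&(C[...,2]<c[2]-.185)
        Q=C[m];print(n,len(Q),Q.min(0).round(4)[2] if len(Q) else '',[ (np.median(Q[abs(Q[:,2]-z)<.008],0)-c).round(4)[:2] for z in (c[2]-.19,c[2]-.22,c[2]-.255)])
E
python3 - <<'E'
from h import *
st();body('12')
for n in('wrist','scene'): rim(n,n[0]+'12b',(.489,-.257),.033,.113,.045)
E
```

```text
t: 19.95
eef_pos: [0.5066, -0.1495, 0.4424]
orientation: [-3.139, -0.001, 1.752]
force: [0.0, 0.6, -0.2]
width: 0.0114
grasp_force: 58.6
t: 20.75
eef_pos: [0.5024, -0.2535, 0.4445]
orientation: [3.141, 0.0, 1.758]
force: [0.8, -0.5, -0.4]
width: 0.0114
grasp_force: 58.6
t 20.75 tcp [ 0.5024 -0.2535  0.4445] yaw 1.7579 w 0.0114 F [ 0.8 -0.5 -0.4] g 58.6
scene 179 0.1751 [array([0.0051, 0.0037]), array([0.005 , 0.0029]), array([0.005 , 0.0033])]
wrist 1004 0.177 [array([-0.0023,  0.0063]), array([-0.0023,  0.0064]), array([-0.0023,  0.0062])]
wrist w12b n 717 z [0.1126 0.1141] xyr [ 0.4869 -0.257   0.027 ]
scene s12b n 132 z [0.1109 0.1144] xyr [ 0.4898 -0.2575  0.0272]
```

View pics/w12.png

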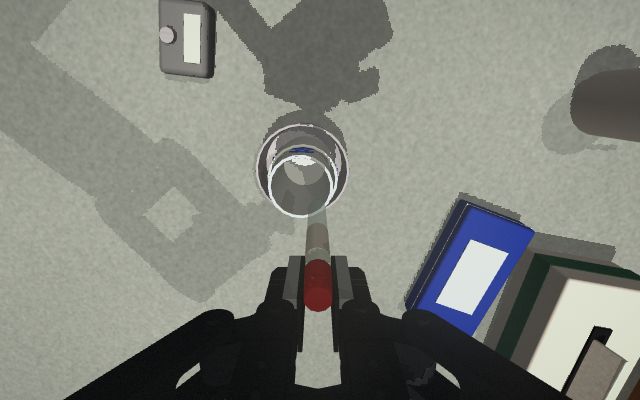

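The tube hangs straight over the right half of the tall mouth (centre (300,185)), tube at (317,235). Lowering it, releasing, then nudging it outward so it leans on the wall.

```bash
python3 -m jog '[5,0,0,-0.1,0, 5,0,0,-0.2,0, 5,0,0,-0.3,0, 5,0,0,-0.4,0, 5,0,0,-0.47,0, 5,0,0,-0.517,0, 5,0,0,-0.517,0, 5,0,0,-0.517,0]'
python3 -m jog '[21,0,0,0,0, 21,0,0,0,0, 21,0,0,0,0, 21,0,0,0,0, 21,0.013,0.003,0,0, 21,0.026,0.005,0,0, 21,0.026,0.005,0,0, 21,0.026,0.005,0,0]'
python3 -m jog '[23,0.022,0.004,0.01,0, 23,0.02,0.004,0.03,0, 23,0.02,0.004,0.1,0, 23,0.02,0.004,0.2,0, 34,0.02,0.004,0.35,0, 34,0.02,0.004,0.5,0, 34,0.02,0.15,0.54,0, 34,0.02,0.3,0.54,0]'
cat >> h.py <<'E'
def look(tag,win=None):
    """stack rim, and caps in the beaker seen by wrist and scene"""
    st()
    for n in('wrist','scene'):
        rim(n,n[0]+tag,(.489,-.257),.033,.113,.03)
        p,d,K,V=load(n[0]+tag);C=cloud(d,K,V)
        hsv=cv2.cvtColor(p,cv2.COLOR_RGB2HSV);m=np.zeros(d.shape,np.uint8)
        for lo,hi in RED:m|=cv2.inRange(hsv,lo,hi)
        m[(d==0)|(np.hypot(C[...,0]-.489,C[...,1]+.257)>.05)|(C[...,2]<.085)]=0
        k,l,s,c=cv2.connectedComponentsWithStats(m)
        for i in range(1,k):
            if s[i,4]>12:
                Q=C[l==i];top=Q[Q[:,2]>np.percentile(Q[:,2],70)];print(' cap',n,c[i].round(),s[i,4],'rel',(np.median(top,0)[:2]-[.489,-.257]).round(4),'ztop',np.percentile(Q[:,2],95).round(4))
E
python3 - <<'E'
from h import *
look('13')
E
```

```text
t: 21.75
eef_pos: [0.5023, -0.2546, 0.2893]
orientation: [-3.142, 0.0, 1.757]
force: [0.3, 0.7, -0.1]
width: 0.0113
grasp_force: 58.7
t: 22.55
eef_pos: [0.5102, -0.253, 0.2892]
orientation: [-3.141, -0.0, 1.757]
force: [-0.7, 0.8, 0.2]
width: 0.0212
grasp_force: 0.1
t: 23.35
eef_pos: [0.5157, -0.1626, 0.4541]
orientation: [3.137, 0.003, 1.754]
force: [1.0, 1.1, 0.3]
width: 0.0339
grasp_force: 0.0
t 23.35 tcp [ 0.5157 -0.1626  0.4541] yaw 1.7543 w 0.0339 F [1.  1.1 0.3] g 0.0
wrist w13 n 545 z [0.1124 0.1177] xyr [ 0.4864 -0.257   0.0268]
 cap wrist [289. 270.] 283 rel [0.0182 0.0055] ztop 0.128
scene s13 n 136 z [0.1116 0.1164] xyr [ 0.4894 -0.258   0.027 ]
 cap scene [229. 134.] 40 rel [0.0239 0.0049] ztop 0.1285
```

View pics/w13.png

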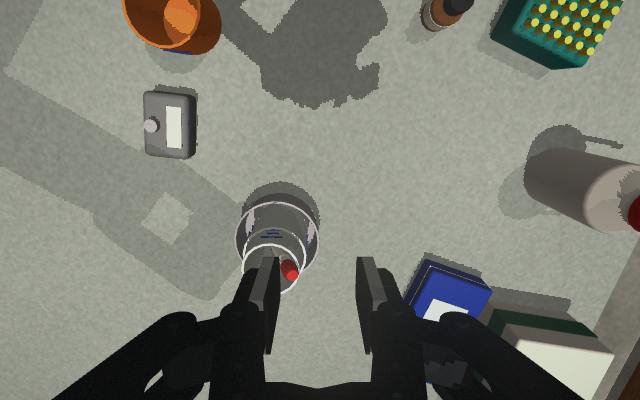

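The cap is at (289,270), leaning on the +x wall (top rel +0.02, z 0.128), so its bottom has slid toward −x. That still counts as standing. Fetching the next tube, hole (+25,−42).

```bash
python3 -m jog '[34,0.03,0.12,0,0, 34,0.06,0.25,0,0, 34,0.09,0.38,0,0, 34,0.11,0.51,0,0, 34,0.13,0.64,0,0, 34,0.15,0.77,0,0, 34,0.18,0.9,0,0, 34,0.18,0.9,0,0]'
python3 -m jog '[34,0.02,0.1,-0.02,0, 34,0.04,0.2,-0.04,0, 34,0.06,0.22,-0.04,0, 34,0.06,0.22,-0.04,0, 34,0.06,0.22,-0.04,0, 34,0.06,0.22,-0.04,0, 34,0.06,0.22,-0.04,0, 34,0.06,0.22,-0.04,0]'
python3 rack.py
```

```text
t: 24.25
eef_pos: [0.5704, 0.1103, 0.4512]
orientation: [3.141, -0.001, 1.761]
force: [0.4, -0.5, -0.1]
width: 0.0342
grasp_force: 0.0
t: 25.05
eef_pos: [0.588, 0.1723, 0.4395]
orientation: [3.141, 0.0, 1.756]
force: [0.3, -0.3, -0.1]
width: 0.0341
grasp_force: 0.0
[0.5551 0.2116 0.188 ]
red [0.025 0.042] meas [0.5718 0.2575] grid [0.5718 0.2575] views differ 0.0018
```

```bash
python3 -m jog '[34,-0.002,0.009,-0.15,0, 34,-0.002,0.009,-0.3,0, 34,-0.002,0.009,-0.42,0, 34,-0.002,0.009,-0.5,0, 34,-0.002,0.009,-0.54,0, 34,-0.002,0.009,-0.54,0, 34,-0.002,0.009,-0.54,0, 34,-0.002,0.009,-0.54,0]'
python3 -m jog '[5,0,0,0,0, 5,0,0,0,0, 5,0,0,0,0, 5,0,0,0,0, 5,0,0,0,0, 5,0,0,0,0, 5,0,0,0.03,0, 5,0,0,0.06,0]'
python3 -m jog '[5,0,0,0.08,0, 5,0,0,0.16,0, 5,0,0,0.24,0, 5,0,0,0.32,0, 5,0,0,0.4,0, 5,0,0,0.48,0, 5,0,0,0.5,0, 5,0,0,0.5,0]'
```

```text
t: 25.95
eef_pos: [0.5877, 0.1757, 0.2789]
orientation: [3.139, 0.0, 1.757]
force: [0.5, -0.1, 0.3]
width: 0.0338
grasp_force: 0.0
t: 26.75
eef_pos: [0.5874, 0.1756, 0.2956]
orientation: [-3.141, -0.0, 1.756]
force: [0.0, 0.7, 0.1]
width: 0.011
grasp_force: 58.6
t: 27.55
eef_pos: [0.5872, 0.1756, 0.4459]
orientation: [3.14, 0.0, 1.757]
force: [0.1, 0.1, -0.5]
width: 0.0112
grasp_force: 58.6
```

```bash
python3 -m jog '[5,-0.03,-0.12,0,0, 5,-0.06,-0.24,0,0, 5,-0.1,-0.37,0,0, 5,-0.13,-0.5,0,0, 5,-0.16,-0.63,0,0, 5,-0.19,-0.75,0,0, 5,-0.22,-0.87,0,0, 5,-0.22,-0.87,0,0]'
python3 -m jog '[5,-0.03,-0.12,0,0, 5,-0.06,-0.24,0,0, 5,-0.09,-0.36,0,0, 5,-0.12,-0.48,0,0, 5,-0.152,-0.581,0,0, 5,-0.152,-0.581,0,0, 5,-0.152,-0.581,0,0, 5,-0.152,-0.581,0,0]'
python3 - <<'E'
from h import *
body('14');look('15')
E
```

```text
t: 28.35
eef_pos: [0.5208, -0.0887, 0.4436]
orientation: [-3.139, -0.001, 1.752]
force: [1.1, 0.3, -0.5]
width: 0.0112
grasp_force: 58.6
t: 29.15
eef_pos: [0.4762, -0.2586, 0.4447]
orientation: [-3.141, -0.001, 1.758]
force: [-0.3, 0.4, -0.6]
width: 0.0111
grasp_force: 58.6
scene 178 0.1719 [array([0.0057, 0.0019]), array([0.0048, 0.0028]), array([0.0047, 0.0027])]
wrist 1035 0.128 [array([-0.0021,  0.0058]), array([-0.0024,  0.0058]), array([-0.0028,  0.0056])]
t 29.25 tcp [ 0.4762 -0.2586  0.4451] yaw 1.7581 w 0.0113 F [0.3 0.9 0.5] g 58.6
wrist w15 n 696 z [0.1126 0.1172] xyr [ 0.4862 -0.2575  0.0267]
 cap wrist [353. 186.] 327 rel [0.0172 0.0051] ztop 0.1283
 cap wrist [317. 286.] 1285 rel [-0.0135 -0.0006] ztop 0.2945
scene s15 n 133 z [0.1114 0.1176] xyr [ 0.4896 -0.2577  0.0269]
 cap scene [229. 135.] 39 rel [0.024  0.0052] ztop 0.1289
```

View pics/w15.png

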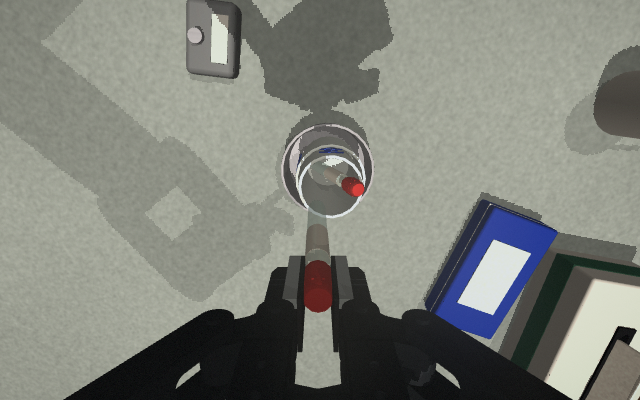

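Tube 1's cap is at (353,186) on the right wall and its bottom is near the middle of the floor. The held tube, at (317,240), is over the left half of the mouth. Lowering in steps and watching force.

```bash
python3 -m jog '[5,-0.002,-0.003,-0.1,0, 5,-0.002,-0.003,-0.2,0, 5,-0.002,-0.003,-0.3,0, 5,-0.002,-0.003,-0.37,0, 5,-0.002,-0.003,-0.4,0, 5,-0.002,-0.003,-0.43,0, 5,-0.002,-0.003,-0.43,0, 5,-0.002,-0.003,-0.43,0]'
python3 -m jog '[5,0,0,-0.02,0, 5,0,0,-0.04,0, 5,0,0,-0.06,0, 5,0,0,-0.08,0, 5,0,0,-0.087,0, 5,0,0,-0.087,0, 5,0,0,-0.087,0, 5,0,0,-0.087,0]'
```

```text
t: 30.15
eef_pos: [0.4755, -0.2606, 0.317]
orientation: [3.14, 0.001, 1.757]
force: [-0.0, 0.2, 0.4]
width: 0.0116
grasp_force: 58.6
t: 30.95
eef_pos: [0.4753, -0.2606, 0.2903]
orientation: [3.141, 0.0, 1.757]
force: [0.3, 0.6, -0.9]
width: 0.0115
grasp_force: 58.6
```

```bash
python3 -m jog '[21,0,0,0,0, 21,0,0,0,0, 21,0,0,0,0, 21,-0.006,-0.001,0,0, 21,-0.012,-0.002,0,0, 21,-0.018,-0.003,0,0, 21,-0.018,-0.003,0,0, 21,-0.018,-0.003,0,0]'
python3 -m jog '[24,-0.016,-0.003,0.01,0, 24,-0.016,-0.003,0.03,0, 24,-0.016,-0.003,0.1,0, 24,-0.016,-0.003,0.2,0, 34,-0.016,-0.003,0.35,0, 34,-0.016,-0.003,0.5,0, 34,-0.016,0.15,0.52,0, 34,-0.016,0.3,0.52,0]'
python3 - <<'E'
from h import *
look('16')
a=cv2.imread('pics/w16.png');cv2.imwrite('pics/c16.png',cv2.resize(a[180:340,190:350],(640,640))[:600])
E
```

```text
t: 31.75
eef_pos: [0.4698, -0.2615, 0.2902]
orientation: [3.142, 0.0, 1.756]
force: [-0.2, -0.1, 0.5]
width: 0.0209
grasp_force: 0.0
t: 32.55
eef_pos: [0.4646, -0.1708, 0.4483]
orientation: [3.138, 0.003, 1.754]
force: [0.9, 0.0, 0.2]
width: 0.0338
grasp_force: 0.0
t 32.55 tcp [ 0.4646 -0.1708  0.4483] yaw 1.7543 w 0.0338 F [0.9 0.  0.2] g 0.0
wrist w16 n 803 z [0.1124 0.1183] xyr [ 0.4875 -0.257   0.0263]
 cap wrist [344. 274.] 311 rel [0.0178 0.0061] ztop 0.1299
 cap wrist [304. 281.] 302 rel [-0.0209 -0.0091] ztop 0.1274
scene s16 n 132 z [0.1119 0.1181] xyr [ 0.4904 -0.2575  0.026 ]
 cap scene [229. 131.] 83 rel [0.0205 0.0033] ztop 0.1293
```

View pics/c16.png

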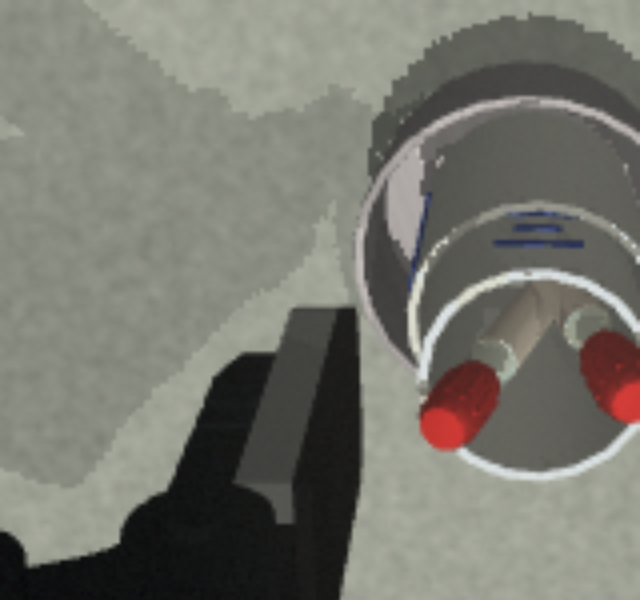

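Both caps lean outward on opposite walls (crop (460,405) and (615,375)), with the stack unchanged. Third tube: hole (−25,+42), between the two yellows.

```bash
python3 -m jog '[34,0.015,0.12,0,0, 34,0.03,0.25,0,0, 34,0.045,0.38,0,0, 34,0.06,0.51,0,0, 34,0.08,0.64,0,0, 34,0.1,0.77,0,0, 34,0.12,0.9,0,0, 34,0.12,0.9,0,0]'
python3 -m jog '[34,0.02,0.12,-0.01,0, 34,0.04,0.25,-0.02,0, 34,0.06,0.38,-0.03,0, 34,0.077,0.48,-0.03,0, 34,0.077,0.48,-0.03,0, 34,0.077,0.48,-0.03,0, 34,0.077,0.48,-0.03,0, 34,0.077,0.48,-0.03,0]'
python3 - <<'E'
from h import *
st();p,d,K,V=shot('wrist','w17')
for nm,c in(('r',RED),('y',YEL)):
    for (u,v),a,m in caps(p,d,K,V,(200,0,440,250),c): print(nm,round(u),round(v),a,ray(u,v,.119,K,V).round(4)) if a>100 else 0
E
```

```text
t: 33.45
eef_pos: [0.5011, 0.1016, 0.4464]
orientation: [3.141, -0.001, 1.761]
force: [-0.5, -0.6, 0.0]
width: 0.0337
grasp_force: 0.0
t: 34.25
eef_pos: [0.5243, 0.2413, 0.4374]
orientation: [3.141, 0.0, 1.755]
force: [-0.8, -0.1, -0.3]
width: 0.0342
grasp_force: 0.0
t 34.25 tcp [0.5243 0.2413 0.4374] yaw 1.7549 w 0.0342 F [-0.8 -0.1 -0.3] g 0.0
r 316 180 243 [0.5213 0.2493 0.119 ]
r 378 181 197 [0.5716 0.2577 0.119 ]
r 375 229 171 [0.5797 0.2156 0.119 ]
y 316 128 246 [0.5134 0.2908 0.119 ]
y 316 227 222 [0.5289 0.2078 0.119 ]
```

```bash
python3 -m jog '[34,-0.004,0.024,0,0, 34,-0.004,0.024,-0.15,0, 34,-0.004,0.024,-0.3,0, 34,-0.004,0.024,-0.42,0, 34,-0.004,0.024,-0.5,0, 34,-0.004,0.024,-0.533,0, 34,-0.004,0.024,-0.533,0, 34,-0.004,0.024,-0.533,0]'
python3 -m jog '[5,0,0,0,0, 5,0,0,0,0, 5,0,0,0,0, 5,0,0,0,0, 5,0,0,0,0, 5,0,0,0,0, 5,0,0,0.03,0, 5,0,0,0.06,0]'
python3 -m jog '[5,0,0,0.08,0, 5,0,0,0.16,0, 5,0,0,0.24,0, 5,0,0,0.32,0, 5,0,0,0.4,0, 5,0,0,0.48,0, 5,0,0,0.5,0, 5,0,0,0.5,0]'
```

```text
t: 35.1
eef_pos: [0.5233, 0.2499, 0.2785]
orientation: [3.139, -0.0, 1.757]
force: [-1.1, -0.4, 0.6]
width: 0.0341
grasp_force: 0.0
t: 35.9
eef_pos: [0.5229, 0.2497, 0.2959]
orientation: [-3.141, 0.0, 1.757]
force: [-0.0, 0.3, -0.5]
width: 0.0115
grasp_force: 58.6
t: 36.7
eef_pos: [0.5228, 0.2497, 0.4459]
orientation: [3.14, -0.0, 1.757]
force: [-0.1, 0.4, -1.8]
width: 0.011
grasp_force: 58.6
```

```bash
python3 -m jog '[5,-0.01,-0.12,0,0, 5,-0.02,-0.24,0,0, 5,-0.03,-0.37,0,0, 5,-0.04,-0.5,0,0, 5,-0.05,-0.63,0,0, 5,-0.06,-0.75,0,0, 5,-0.06,-0.87,0,0, 5,-0.06,-0.87,0,0]'
python3 -m jog '[5,-0.01,-0.13,0,0, 5,-0.02,-0.26,0,0, 5,-0.03,-0.39,0,0, 5,-0.04,-0.52,0,0, 5,-0.05,-0.65,0,0, 5,-0.061,-0.77,0,0, 5,-0.061,-0.77,0,0, 5,-0.061,-0.77,0,0]'
python3 - <<'E'
from h import *
body('18');look('19')
E
```

```text
t: 37.5
eef_pos: [0.505, -0.0145, 0.4436]
orientation: [-3.139, -0.0, 1.752]
force: [-0.0, 0.1, -0.5]
width: 0.0114
grasp_force: 58.6
t: 38.3
eef_pos: [0.4868, -0.2422, 0.444]
orientation: [-3.14, -0.002, 1.756]
force: [0.2, 0.7, -0.1]
width: 0.0109
grasp_force: 58.6
scene 188 0.128 [array([0.005 , 0.0016]), array([0.0046, 0.0021]), array([0.0033, 0.0017])]
wrist 1170 0.128 [array([-0.0021,  0.0058]), array([-0.0027,  0.0058]), array([-0.0029,  0.0056])]
t 38.4 tcp [ 0.4869 -0.2411  0.4447] yaw 1.7577 w 0.0115 F [-0.6 -0.  -0.5] g 58.6
wrist w19 n 728 z [0.1127 0.118 ] xyr [ 0.4874 -0.2568  0.0262]
 cap wrist [337. 203.] 315 rel [0.0176 0.0059] ztop 0.1302
 cap wrist [294. 211.] 323 rel [-0.0204 -0.0103] ztop 0.1275
 cap wrist [317. 287.] 1284 rel [-0.0027  0.0161] ztop 0.2937
scene s19 n 136 z [0.1122 0.1183] xyr [ 0.4906 -0.2574  0.026 ]
 cap scene [229. 131.] 84 rel [0.0205 0.0036] ztop 0.1298
```

View pics/w19.png

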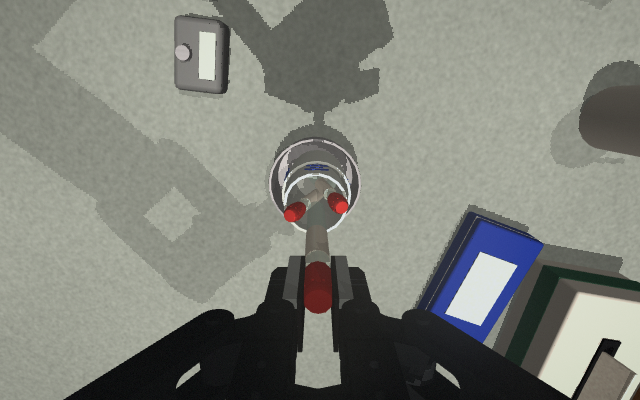

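Run:
```python
from h import *
c0=np.array([.4875,-.257])
cv=np.array([.983,.184]);e=np.array([-.184,.983])
for t in('w16','w19'):
    p,d,K,V=load(t);C=cloud(d,K,V)
    for z in(.015,.025,.035,.045,.06,.075,.09):
        m=(d>0)&(abs(C[...,2]-z)<.005);r=C[...,:2]-c0;m&=np.hypot(r[...,0],r[...,1])<.021
        q=r[m];a=np.stack([q@cv,q@e],1)*1000
        h=np.histogram2d(a[:,0],a[:,1],bins=[np.arange(-21,22,6)]*2)[0].astype(int)
        print(t,z,len(q),[(int(-18+6*i),int(-18+6*j),h[i,j]) for i,j in zip(*np.where(h>3))])
    P=lambda w:(lambda x:(K@(x/x[2]))[:2].round())(V[:3,:3]@w+V[:3,3])
    print([P(np.array([*(c0+a*cv+b*e),.012])) for a,b in((0,0),(0,.018),(0,-.018),(.018,0),(-.018,0))])
```

```text
w16 0.015 0 []
w16 0.025 0 []
w16 0.035 0 []
w16 0.045 0 []
w16 0.06 8 [(0, 0, np.int64(7))]
w16 0.075 75 [(-6, 0, np.int64(16)), (0, -6, np.int64(17)), (0, 0, np.int64(24)), (0, 6, np.int64(11))]
w16 0.09 141 [(-12, 0, np.int64(19)), (-6, -6, np.int64(12)), (-6, 0, np.int64(31)), (0, -6, np.int64(8)), (6, 6, np.int64(28)), (6, 12, np.int64(6)), (12, 12, np.int64(24)), (18, 6, np.int64(4))]
[array([322., 233.]), array([323., 220.]), array([322., 247.]), array([337., 233.]), array([308., 233.])]
w19 0.015 161 [(-18, -12, np.int64(6)), (-18, -6, np.int64(23)), (-18, 0, np.int64(4)), (-12, -18, np.int64(9)), (-12, -12, np.int64(24)), (-12, -6, np.int64(24)), (-12, 0, np.int64(11)), (-6, -18, np.int64(7)), (-6, -12, np.int64(22)), (-6, -6, np.int64(15)), (0, -12, np.int64(5)), (6, 0, np.int64(4)), (12, 0, np.int64(7))]
w19 0.025 23 [(12, 0, np.int64(6)), (18, -6, np.int64(8)), (18, 0, np.int64(8))]
w19 0.035 15 [(18, -6, np.int64(4)), (18, 0, np.int64(6))]
w19 0.045 15 [(-6, 6, np.int64(11))]
w19 0.06 46 [(-6, 6, np.int64(6)), (0, 6, np.int64(8)), (0, 12, np.int64(20)), (6, 12, np.int64(6))]
w19 0.075 112 [(-6, 0, np.int64(13)), (0, -6, np.int64(17)), (0, 0, np.int64(24)), (0, 6, np.int64(22)), (0, 12, np.int64(4)), (6, 12, np.int64(22)), (12, 12, np.int64(7))]
w19 0.09 108 [(-12, 0, np.int64(11)), (-6, -6, np.int64(10)), (-6, 0, np.int64(21)), (0, -6, np.int64(6)), (6, 0, np.int64(5)), (6, 6, np.int64(28)), (6, 12, np.int64(6)), (12, 12, np.int64(19))]
[array([316., 178.]), array([316., 162.]), array([316., 192.]), array([332., 178.]), array([301., 178.])]
```

The lower-tube cloud shows tubes 1 and 2 crossing (bottom of 1 at about (−12,+6) mm, bottom of 2 at about (+18,−6) mm in gripper axes). I'll put tube 3 at (−10,+14) mm, which pushes tube 1's bottom back, and watch the force.

```bash
python3 -m jog '[5,-0.033,-0.011,0,0, 5,-0.033,-0.011,-0.1,0, 5,-0.033,-0.011,-0.2,0, 5,-0.033,-0.011,-0.3,0, 5,-0.033,-0.011,-0.37,0, 5,-0.033,-0.011,-0.38,0, 5,-0.033,-0.011,-0.38,0, 5,-0.033,-0.011,-0.38,0]'
python3 -m jog '[5,0,0,-0.01,0, 5,0,0,-0.02,0, 5,0,0,-0.03,0, 5,0,0,-0.04,0, 5,0,0,-0.05,0, 5,0,0,-0.06,0, 5,0,0,-0.06,0, 5,0,0,-0.06,0]'
python3 -m jog '[5,0,0,-0.01,0, 5,0,0,-0.02,0, 5,0,0,-0.03,0, 5,0,0,-0.04,0, 5,0,0,-0.05,0, 5,0,0,-0.05,0, 5,0,0,-0.05,0, 5,0,0,-0.05,0]'
```

```text
t: 39.3
eef_pos: [0.4768, -0.2456, 0.3326]
orientation: [3.14, 0.002, 1.757]
force: [0.6, -0.7, 0.3]
width: 0.0114
grasp_force: 58.6
t: 40.1
eef_pos: [0.4768, -0.2456, 0.3132]
orientation: [-3.141, -0.0, 1.757]
force: [-0.2, 0.1, 0.1]
width: 0.0116
grasp_force: 58.6
t: 40.9
eef_pos: [0.4768, -0.2457, 0.2983]
orientation: [3.141, 0.0, 1.756]
force: [1.0, 0.2, -0.9]
width: 0.0109
grasp_force: 58.7
```

```bash
python3 -m jog '[5,0,0,-0.01,0, 5,0,0,-0.023,0, 5,0,0,-0.023,0, 5,0,0,-0.023,0, 18,0,0,-0.023,0, 18,0,0,-0.023,0, 18,0,0,-0.023,0, 18,0,0,-0.023,0]'
python3 -m jog '[18,0,0,0.01,0, 18,0,0,0.03,0, 18,0,0,0.06,0, 18,0,0,0.1,0, 34,0,0,0.3,0, 34,0,0,0.48,0, 34,0,0.15,0.5,0, 34,0,0.3,0.5,0]'
cat >> h.py <<'E'
def tubes(t):
    c0=np.array([.4875,-.257]);cv=np.array([.983,.184]);e=np.array([-.184,.983])
    p,d,K,V=load(t);C=cloud(d,K,V);r=C[...,:2]-c0
    for z in(.015,.03,.045,.06,.075,.09,.105):
        m=(d>0)&(abs(C[...,2]-z)<.004)&(np.hypot(r[...,0],r[...,1])<.0215)
        q=r[m];a=np.stack([q@cv,q@e],1)*1000
        h=np.histogram2d(a[:,0],a[:,1],bins=[np.arange(-22.5,23,5)]*2)[0].astype(int)
        print(t,z,[(int(-20+5*i),int(-20+5*j),int(h[i,j])) for i,j in zip(*np.where(h>3))])
    P=lambda w:(lambda x:(K@(x/x[2]))[:2].round())(V[:3,:3]@w+V[:3,3])
    print('floor c',P(np.array([*c0,.012])),'rim c',P(np.array([*c0,.113])))
E
python3 - <<'E'
from h import *
look('20');tubes('w20')
a=cv2.imread('pics/w20.png');cv2.imwrite('pics/c20.png',cv2.resize(a[180:320,230:400],(680,560),interpolation=cv2.INTER_CUBIC))
E
```

```text
t: 41.7
eef_pos: [0.4768, -0.2456, 0.2914]
orientation: [3.141, 0.0, 1.756]
force: [-0.3, -0.1, -0.3]
width: 0.018
grasp_force: 0.0
t: 42.5
eef_pos: [0.4764, -0.1549, 0.4453]
orientation: [3.136, 0.005, 1.754]
force: [-0.0, 0.4, 0.1]
width: 0.0342
grasp_force: 0.0
t 42.5 tcp [ 0.4764 -0.1549  0.4453] yaw 1.7543 w 0.0342 F [-0.   0.4  0.1] g 0.0
wrist w20 n 809 z [0.1124 0.1183] xyr [ 0.4883 -0.2568  0.0262]
 cap wrist [324. 281.] 515 rel [0.009  0.0153] ztop 0.1314
 cap wrist [290. 296.] 322 rel [-0.0192 -0.0118] ztop 0.1276
scene s20 n 135 z [0.1123 0.1184] xyr [ 0.4904 -0.2577  0.0257]
 cap scene [231. 132.] 128 rel [0.0141 0.0125] ztop 0.131
w20 0.015 []
w20 0.03 []
w20 0.045 []
w20 0.06 []
w20 0.075 [(-5, -5, 4), (-5, 0, 11), (0, -5, 8), (0, 0, 8)]
w20 0.09 [(-10, -5, 11), (-10, 0, 7), (-5, -10, 4), (-5, -5, 23), (0, -10, 4)]
w20 0.105 [(-15, -5, 10), (-15, 0, 6), (-10, -10, 5), (-10, -5, 26), (-5, -5, 4), (0, 15, 5), (0, 20, 5), (5, 20, 9)]
floor c [310. 244.] rim c [308. 287.]
```

View pics/c20.png

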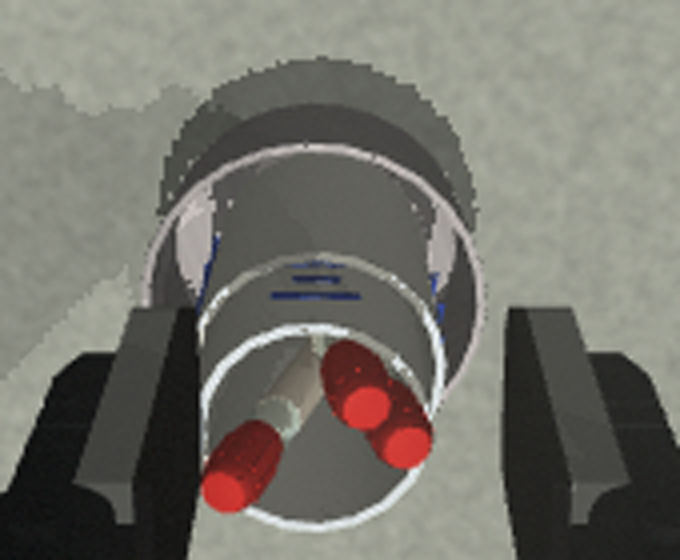

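Three caps are up: (240,465), (355,385) and (400,430) in the crop, tops about 0.13, so all are on the floor. Fetching the fourth tube, hole (+25,0).

```bash
python3 -m jog '[34,0.03,0.12,0,0, 34,0.06,0.24,0,0, 34,0.1,0.36,0,0, 34,0.14,0.48,0,0, 34,0.17,0.6,0,0, 34,0.2,0.72,0,0, 34,0.22,0.8,0,0, 34,0.22,0.8,0,0]'
python3 -m jog '[34,0.03,0.12,0,0, 34,0.06,0.25,0,0, 34,0.09,0.35,0,0, 34,0.125,0.43,0,0, 34,0.125,0.43,0,0, 34,0.125,0.43,0,0, 34,0.125,0.43,0,0, 34,0.125,0.43,0,0]'
python3 - <<'E'
from h import *
st();p,d,K,V=load('w20')
for u,v,z in((331,291,.130),(320,280,.131),(288,302,.127)):
    w=ray(u,v,z,K,V)[:2]-[.4878,-.257];print(u,v,'c,e',(w@[.983,.184]).round(4),(w@[-.184,.983]).round(4))
p,d,K,V=shot('wrist','w21')
for nm,c in(('r',RED),('y',YEL)):
    for (u,v),a,m in caps(p,d,K,V,(200,0,440,250),c): print(nm,round(u),round(v),a,ray(u,v,.119,K,V).round(4)) if a>100 else 0
E
```

```text
t: 43.4
eef_pos: [0.543, 0.0865, 0.4416]
orientation: [3.141, -0.0, 1.76]
force: [-0.2, 0.0, -0.5]
width: 0.034
grasp_force: 0.0
t: 44.2
eef_pos: [0.5802, 0.2122, 0.4417]
orientation: [3.141, 0.0, 1.755]
force: [0.3, 0.8, 0.7]
width: 0.0336
grasp_force: 0.0
t 44.2 tcp [0.5802 0.2122 0.4417] yaw 1.7551 w 0.0336 F [0.3 0.8 0.7] g 0.0
331 291 c,e 0.0209 0.0056
320 280 c,e 0.0108 0.0176
288 302 c,e -0.019 -0.0078
r 317 131 239 [0.5703 0.2589 0.119 ]
r 317 183 215 [0.5784 0.2167 0.119 ]
y 253 77 319 [0.5138 0.2906 0.119 ]
y 258 182 285 [0.5291 0.2087 0.119 ]
```

```bash
python3 -m jog '[34,0,0.013,0,0, 34,0,0.013,-0.15,0, 34,0,0.013,-0.3,0, 34,0,0.013,-0.42,0, 34,0,0.013,-0.5,0, 34,0,0.013,-0.547,0, 34,0,0.013,-0.547,0, 34,0,0.013,-0.547,0]'
python3 -m jog '[5,0,0,0,0, 5,0,0,0,0, 5,0,0,0,0, 5,0,0,0,0, 5,0,0,0,0, 5,0,0,0,0, 5,0,0,0.03,0, 5,0,0,0.06,0]'
python3 -m jog '[5,0,0,0.08,0, 5,0,0,0.16,0, 5,0,0,0.24,0, 5,0,0,0.32,0, 5,0,0,0.4,0, 5,0,0,0.48,0, 5,0,0,0.5,0, 5,0,0,0.5,0]'
python3 -m jog '[5,-0.02,-0.12,0,0, 5,-0.04,-0.24,0,0, 5,-0.06,-0.37,0,0, 5,-0.08,-0.5,0,0, 5,-0.1,-0.63,0,0, 5,-0.12,-0.75,0,0, 5,-0.14,-0.87,0,0, 5,-0.14,-0.87,0,0]'
python3 -m jog '[5,-0.02,-0.13,0,0, 5,-0.04,-0.26,0,0, 5,-0.06,-0.39,0,0, 5,-0.08,-0.52,0,0, 5,-0.1,-0.65,0,0, 5,-0.121,-0.747,0,0, 5,-0.121,-0.747,0,0, 5,-0.121,-0.747,0,0]'
python3 - <<'E'
from h import *
body('22');look('23')
E
```

```text
t: 45.05
eef_pos: [0.5804, 0.2173, 0.2779]
orientation: [3.141, -0.0, 1.756]
force: [1.0, -0.8, 0.4]
width: 0.0338
grasp_force: 0.0
t: 45.85
eef_pos: [0.5803, 0.2173, 0.2958]
orientation: [-3.141, -0.0, 1.757]
force: [0.0, -0.7, -0.7]
width: 0.0112
grasp_force: 58.6
t: 46.65
eef_pos: [0.5801, 0.2173, 0.4459]
orientation: [3.14, 0.0, 1.757]
force: [-0.4, 0.6, -0.6]
width: 0.0112
grasp_force: 58.6
t: 47.45
eef_pos: [0.5378, -0.0471, 0.4436]
orientation: [-3.139, -0.0, 1.752]
force: [-1.0, 0.9, -0.4]
width: 0.0113
grasp_force: 58.7
t: 48.25
eef_pos: [0.5021, -0.2676, 0.4441]
orientation: [-3.14, -0.002, 1.756]
force: [-0.1, 0.3, -1.1]
width: 0.0115
grasp_force: 58.6
scene 212 0.1281 [array([0.0049, 0.0023]), array([0.0036, 0.0016]), array([0.0041, 0.0024])]
wrist 1325 0.128 [array([-0.0021,  0.006 ]), array([-0.0027,  0.0061]), array([-0.0035,  0.006 ])]
t 48.35 tcp [ 0.5023 -0.2666  0.4448] yaw 1.7578 w 0.0115 F [ 0.6 -0.4 -1.3] g 58.6
wrist w23 n 791 z [0.1126 0.1181] xyr [ 0.4877 -0.2571  0.0264]
 cap wrist [321. 163.] 548 rel [0.008  0.0154] ztop 0.132
 cap wrist [283. 183.] 333 rel [-0.019  -0.0122] ztop 0.1279
 cap wrist [318. 287.] 1282 rel [ 0.0126 -0.009 ] ztop 0.2938
scene s23 n 133 z [0.1123 0.1184] xyr [ 0.4908 -0.2577  0.0258]
 cap scene [231. 132.] 129 rel [0.0147 0.0136] ztop 0.1305
```

```bash
python3 -m jog '[5,0,-0.005,0,0, 5,0,-0.005,-0.1,0, 5,0,-0.005,-0.2,0, 5,0,-0.005,-0.3,0, 5,0,-0.005,-0.37,0, 5,0,-0.005,-0.38,0, 5,0,-0.005,-0.38,0, 5,0,-0.005,-0.38,0]'
python3 -m jog '[5,0,0,-0.01,0, 5,0,0,-0.02,0, 5,0,0,-0.03,0, 5,0,0,-0.04,0, 5,0,0,-0.05,0, 5,0,0,-0.06,0, 5,0,0,-0.06,0, 5,0,0,-0.06,0]'
python3 -m jog '[5,0,0,-0.01,0, 5,0,0,-0.02,0, 5,0,0,-0.03,0, 5,0,0,-0.04,0, 5,0,0,-0.05,0, 5,0,0,-0.05,0, 5,0,0,-0.05,0, 5,0,0,-0.05,0]'
```

```text
t: 49.25
eef_pos: [0.5022, -0.2693, 0.3326]
orientation: [3.14, 0.002, 1.757]
force: [0.0, 0.2, -0.6]
width: 0.0113
grasp_force: 58.7
t: 50.05
eef_pos: [0.5021, -0.2695, 0.3142]
orientation: [3.14, 0.002, 1.757]
force: [-0.0, 0.3, 6.9]
width: 0.0112
grasp_force: 59.4
t: 50.85
eef_pos: [0.5022, -0.2696, 0.2999]
orientation: [3.139, 0.003, 1.756]
force: [-1.1, 0.2, 11.6]
width: 0.0114
grasp_force: 59.9
```

Run:
```python
from h import *
look('24')
a=cv2.imread('pics/w24.png');b=cv2.imread('pics/s24.png')[90:190,190:290]
cv2.imwrite('pics/c24.png',np.hstack([cv2.resize(a[90:290,220:420],(400,400)),cv2.resize(b,(400,400))]))
```

```text
t 50.85 tcp [ 0.5022 -0.2696  0.2999] yaw 1.7565 w 0.0114 F [-1.1  0.2 11.6] g 59.9
wrist w24 n 2518 z [0.1128 0.1184] xyr [ 0.4867 -0.2533  0.0235]
 cap wrist [321. 215.] 2103 rel [0.0077 0.0149] ztop 0.1323
 cap wrist [251. 251.] 1307 rel [-0.0196 -0.0115] ztop 0.1296
 cap wrist [317. 287.] 1278 rel [ 0.013  -0.0126] ztop 0.149
scene s24 n 137 z [0.1125 0.1182] xyr [ 0.4901 -0.2564  0.0247]
 cap scene [232. 132.] 120 rel [0.0126 0.0127] ztop 0.1316
```

View pics/c24.png

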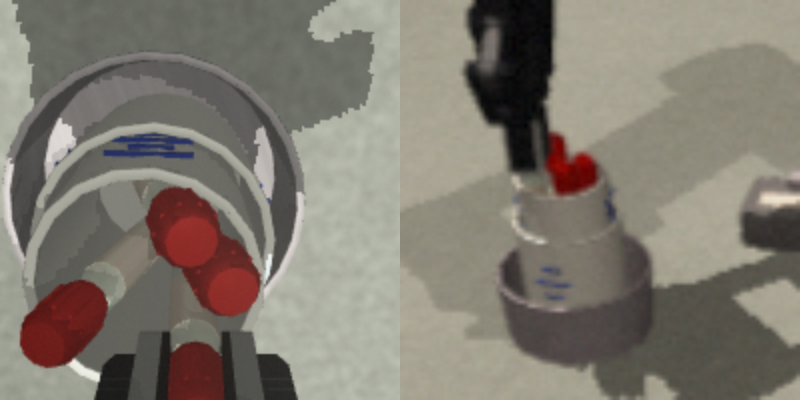

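```bash
python3 -m jog '[5,0,0,-0.005,0, 5,0,0,-0.01,0, 5,0,0,-0.015,0, 5,0,0,-0.02,0, 5,0,0,-0.02,0, 5,0,0,-0.02,0, 5,0,0,-0.02,0, 5,0,0,-0.02,0]'
python3 - <<'E'
from h import *
look('25');tubes('w25')
E
```

```text
t: 51.75
eef_pos: [0.5019, -0.2692, 0.292]
orientation: [-3.141, -0.001, 1.757]
force: [0.6, 0.2, -1.0]
width: 0.0112
grasp_force: 58.6
t 51.75 tcp [ 0.5019 -0.2692  0.292 ] yaw 1.7565 w 0.0112 F [ 0.6  0.2 -1. ] g 58.6
wrist w25 n 2699 z [0.1128 0.1184] xyr [ 0.4866 -0.2518  0.023 ]
 cap wrist [313. 218.] 2360 rel [0.0038 0.0157] ztop 0.1333
 cap wrist [252. 263.] 1477 rel [-0.0183 -0.0121] ztop 0.1303
 cap wrist [317. 287.] 1275 rel [ 0.0123 -0.0117] ztop 0.1411
scene s25 n 110 z [0.1119 0.1178] xyr [ 0.4908 -0.2572  0.025 ]
 cap scene [234. 132.] 118 rel [0.0081 0.0156] ztop 0.1332
w25 0.015 [(-20, -10, 14), (-20, -5, 29), (-20, 0, 11), (-15, -15, 8), (-15, -10, 23), (-15, -5, 26), (-15, 0, 10), (15, -10, 19), (20, -10, 4)]
w25 0.03 []
w25 0.045 []
w25 0.06 []
w25 0.075 [(-10, 0, 19), (0, -10, 4), (5, -15, 5), (5, 15, 6), (10, 15, 9)]
w25 0.09 [(-15, -5, 10), (-15, 0, 7), (-10, -5, 7), (-10, 0, 57), (-5, -10, 19), (-5, -5, 85), (-5, 0, 9), (5, -15, 4), (5, -10, 23), (10, 15, 17), (15, 15, 7)]
w25 0.105 [(-20, -5, 4), (-15, -5, 46), (-15, 0, 12), (-10, -10, 31), (-10, -5, 117), (-5, 20, 9), (5, -15, 5), (5, -10, 28), (10, -10, 67), (10, 15, 11), (15, -10, 51), (15, 15, 21)]
floor c [302. 184.] rim c [293. 239.]
```

The jam cleared (force back to about 0) and the others stand straighter. Releasing.

```bash
python3 -m jog '[18,0,0,0,0, 18,0,0,0,0, 18,0,0,0,0, 18,0,0,0,0, 18,0,0,0.02,0, 18,0,0,0.05,0, 18,0,0,0.1,0, 18,0,0,0.15,0]'
python3 -m jog '[34,0,0,0.13,0, 34,0,0,0.26,0, 34,0,0.1,0.36,0, 34,0,0.2,0.36,0, 34,0,0.3,0.36,0, 34,0,0.3,0.36,0, 34,0,0.3,0.36,0, 34,0,0.3,0.36,0]'
python3 - <<'E'
from h import *
look('26');tubes('w26')
a=cv2.imread('pics/w26.png');cv2.imwrite('pics/c26.png',cv2.resize(a[180:320,230:400],(680,560),interpolation=cv2.INTER_CUBIC))
E
```

```text
t: 52.65
eef_pos: [0.502, -0.2693, 0.3385]
orientation: [3.141, 0.0, 1.757]
force: [0.0, 1.2, -0.4]
width: 0.0181
grasp_force: 0.0
t: 53.45
eef_pos: [0.502, -0.18, 0.4454]
orientation: [3.141, 0.0, 1.756]
force: [0.2, -0.5, 0.1]
width: 0.0343
grasp_force: 0.0
t 53.45 tcp [ 0.502  -0.18    0.4454] yaw 1.7559 w 0.0343 F [ 0.2 -0.5  0.1] g 0.0
wrist w26 n 671 z [0.1125 0.1181] xyr [ 0.4864 -0.2562  0.0264]
 cap wrist [298. 250.] 543 rel [0.0019 0.0176] ztop 0.133
 cap wrist [301. 284.] 309 rel [ 0.0136 -0.0125] ztop 0.1409
scene s26 n 140 z [0.112  0.1184] xyr [ 0.4933 -0.2542  0.0221]
 cap scene [229. 131.] 184 rel [ 0.0165 -0.0072] ztop 0.1393
w26 0.015 []
w26 0.03 []
w26 0.045 []
w26 0.06 []
w26 0.075 [(-10, 0, 5)]
w26 0.09 [(-15, 0, 6), (-10, 0, 21), (-5, -10, 6), (-5, -5, 14), (5, -10, 4)]
w26 0.105 [(-10, -10, 4), (-10, -5, 10), (5, -10, 4), (10, -10, 20), (10, 15, 11), (15, -10, 22), (15, 15, 4)]
floor c [295. 223.] rim c [288. 261.]
```

View pics/c26.png

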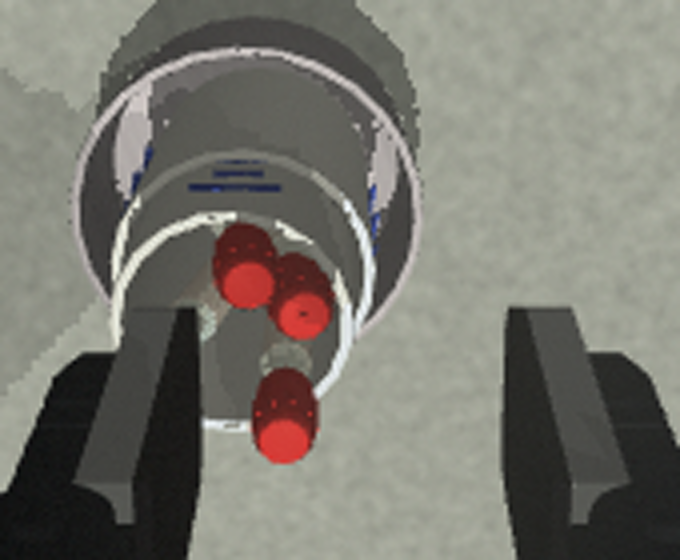

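Tube 4's cap (crop (285,440)) tops out at 0.141, about 7 mm high, so its bottom rests on a neighbour. I'll press it down gently with closed fingers.

```bash
python3 -m jog '[0,0,-0.1,0,0, 0,0,-0.2,0,0, 0,0,-0.298,0,0, 0,0,-0.298,-0.1,0, 0,0,-0.298,-0.25,0, 0,0,-0.298,-0.35,0, 0,0,-0.298,-0.4,0, 0,0,-0.298,-0.4,0]'
python3 -m jog '[0,0,0,-0.02,0, 0,0,0,-0.03,0, 0,0,0,-0.035,0, 0,0,0,-0.04,0, 0,0,0,-0.045,0, 0,0,0,-0.045,0, 0,0,0,-0.045,0, 0,0,0,-0.045,0]'
python3 - <<'E'
from h import *
look('27')
E
```

```text
t: 54.35
eef_pos: [0.5017, -0.2694, 0.3229]
orientation: [-3.138, -0.004, 1.755]
force: [-0.5, -0.5, 1.2]
width: 0.0001
grasp_force: 0.0
t: 55.15
eef_pos: [0.502, -0.2687, 0.3118]
orientation: [3.142, 0.0, 1.757]
force: [-0.4, -0.4, 0.5]
width: -0.0001
grasp_force: 0.0
t 55.15 tcp [ 0.502  -0.2687  0.3118] yaw 1.7566 w -0.0001 F [-0.4 -0.4  0.5] g 0.0
wrist w27 n 2361 z [0.1127 0.1184] xyr [ 0.4873 -0.2556  0.0258]
 cap wrist [314. 202.] 1787 rel [0.0012 0.0175] ztop 0.133
 cap wrist [258. 245.] 1129 rel [-0.0186 -0.0121] ztop 0.1302
 cap wrist [319. 250.] 270 rel [ 0.0124 -0.006 ] ztop 0.1304
scene s27 n 138 z [0.1122 0.1187] xyr [ 0.4934 -0.2551  0.0224]
 cap scene [230. 131.] 174 rel [0.0157 0.0124] ztop 0.133
```

```bash
python3 -m jog '[0,0,0,-0.004,0, 0,0,0,-0.008,0, 0,0,0,-0.012,0, 0,0,0,-0.016,0, 0,0,0,-0.018,0, 0,0,0,-0.018,0, 0,0,0,-0.018,0, 0,0,0,-0.018,0]'
python3 -m jog '[0,0,0,0.05,0, 0,0,0,0.2,0, 0,0,0,0.35,0, 0,0,0.1,0.45,0, 34,0,0.2,0.45,0, 34,0,0.3,0.45,0, 34,0,0.3,0.45,0, 34,0,0.3,0.45,0]'
python3 - <<'E'
from h import *
look('28')
E
```

```text
t: 56.05
eef_pos: [0.502, -0.2687, 0.3066]
orientation: [3.141, 0.0, 1.757]
force: [-0.8, 1.2, 4.1]
width: 0.0001
grasp_force: 2.4
t: 56.85
eef_pos: [0.502, -0.1785, 0.4411]
orientation: [-3.141, -0.0, 1.758]
force: [0.1, -0.8, -0.5]
width: 0.034
grasp_force: 0.0
t 56.85 tcp [ 0.502  -0.1785  0.4411] yaw 1.7575 w 0.034 F [ 0.1 -0.8 -0.5] g 0.0
wrist w28 n 669 z [0.1125 0.1184] xyr [ 0.4864 -0.2562  0.0264]
 cap wrist [297. 254.] 564 rel [0.0018 0.0176] ztop 0.133
 cap wrist [300. 283.] 298 rel [ 0.0134 -0.0121] ztop 0.1337
scene s28 n 141 z [0.1126 0.1187] xyr [ 0.4934 -0.2548  0.0222]
 cap scene [230. 131.] 185 rel [0.0115 0.0108] ztop 0.1324
```

Tube 4 is now down (top 0.1337), and so are the others. Fetching the fifth, hole (+25,+42).

```bash
python3 -m jog '[34,0.02,0.12,0,0, 34,0.04,0.24,0,0, 34,0.06,0.37,0,0, 34,0.08,0.5,0,0, 34,0.1,0.63,0,0, 34,0.12,0.75,0,0, 34,0.13,0.87,0,0, 34,0.13,0.87,0,0]'
python3 -m jog '[34,0.03,0.12,0,0, 34,0.06,0.25,0,0, 34,0.08,0.35,0,0, 34,0.104,0.47,0,0, 34,0.104,0.58,0,0, 34,0.104,0.58,0,0, 34,0.104,0.58,0,0, 34,0.104,0.58,0,0]'
python3 - <<'E'
from h import *
st();p,d,K,V=shot('wrist','w29')
for nm,c in(('r',RED),('y',YEL)):
    for (u,v),a,m in caps(p,d,K,V,(200,0,440,250),c): print(nm,round(u),round(v),a,ray(u,v,.119,K,V).round(4)) if a>100 else 0
E
```

```text
t: 57.75
eef_pos: [0.5414, 0.0847, 0.4408]
orientation: [-3.141, -0.001, 1.76]
force: [0.0, -0.7, 0.4]
width: 0.034
grasp_force: 0.0
t: 58.55
eef_pos: [0.5727, 0.2548, 0.4411]
orientation: [-3.141, 0.0, 1.755]
force: [-0.0, -0.1, 0.4]
width: 0.0342
grasp_force: 0.0
t 58.55 tcp [0.5727 0.2548 0.4411] yaw 1.7548 w 0.0342 F [-0.  -0.1  0.4] g 0.0
r 317 185 206 [0.5706 0.2578 0.119 ]
y 255 133 287 [0.5138 0.2909 0.119 ]
y 260 229 286 [0.5292 0.2092 0.119 ]
```

```bash
python3 -m jog '[34,-0.002,0.007,0,0, 34,-0.002,0.007,-0.15,0, 34,-0.002,0.007,-0.3,0, 34,-0.002,0.007,-0.42,0, 34,-0.002,0.007,-0.5,0, 34,-0.002,0.007,-0.545,0, 34,-0.002,0.007,-0.545,0, 34,-0.002,0.007,-0.545,0]'
python3 -m jog '[5,0,0,0,0, 5,0,0,0,0, 5,0,0,0,0, 5,0,0,0,0, 5,0,0,0,0, 5,0,0,0,0, 5,0,0,0.03,0, 5,0,0,0.06,0]'
python3 -m jog '[5,0,0,0.08,0, 5,0,0,0.16,0, 5,0,0,0.24,0, 5,0,0,0.32,0, 5,0,0,0.4,0, 5,0,0,0.48,0, 5,0,0,0.5,0, 5,0,0,0.5,0]'
python3 -m jog '[5,-0.02,-0.12,0,0, 5,-0.04,-0.24,0,0, 5,-0.06,-0.37,0,0, 5,-0.08,-0.5,0,0, 5,-0.1,-0.63,0,0, 5,-0.12,-0.75,0,0, 5,-0.14,-0.87,0,0, 5,-0.14,-0.87,0,0]'
python3 -m jog '[5,-0.02,-0.13,0,0, 5,-0.04,-0.26,0,0, 5,-0.06,-0.39,0,0, 5,-0.08,-0.52,0,0, 5,-0.1,-0.65,0,0, 5,-0.13,-0.78,0,0, 5,-0.13,-0.844,0,0, 5,-0.13,-0.844,0,0]'
python3 - <<'E'
from h import *
st();look('31');tubes('w31')
a=cv2.imread('pics/w31.png');cv2.imwrite('pics/c31.png',cv2.resize(a[100:260,220:420],(700,560),interpolation=cv2.INTER_CUBIC))
E
```

```text
t: 59.4
eef_pos: [0.5718, 0.2581, 0.2785]
orientation: [3.141, -0.0, 1.756]
force: [1.2, -0.7, 0.2]
width: 0.0341
grasp_force: 0.0
t: 60.2
eef_pos: [0.5715, 0.2584, 0.2962]
orientation: [-3.141, 0.0, 1.757]
force: [-0.2, 0.1, -0.5]
width: 0.0109
grasp_force: 58.6
t: 61.0
eef_pos: [0.5713, 0.2584, 0.4465]
orientation: [3.14, -0.0, 1.757]
force: [0.6, 0.2, -0.3]
width: 0.0112
grasp_force: 58.6
t: 61.8
eef_pos: [0.5291, -0.0058, 0.4443]
orientation: [-3.139, -0.0, 1.752]
force: [-0.1, -0.1, -1.1]
width: 0.0114
grasp_force: 58.7
t: 62.6
eef_pos: [0.4907, -0.2574, 0.4444]
orientation: [-3.14, -0.002, 1.754]
force: [0.1, 0.7, -0.5]
width: 0.0114
grasp_force: 58.7
t 62.6 tcp [ 0.4907 -0.2574  0.4444] yaw 1.754 w 0.0114 F [ 0.1  0.7 -0.5] g 58.7
t 62.6 tcp [ 0.4907 -0.2574  0.4444] yaw 1.754 w 0.0114 F [ 0.1  0.7 -0.5] g 58.7
wrist w31 n 675 z [0.1128 0.1185] xyr [ 0.4873 -0.2559  0.0261]
 cap wrist [327. 171.] 524 rel [0.0006 0.0175] ztop 0.1331
 cap wrist [294. 197.] 320 rel [-0.0188 -0.0119] ztop 0.1304
 cap wrist [330. 205.] 244 rel [ 0.0124 -0.0112] ztop 0.1346
 cap wrist [318. 286.] 12
[... 187 characters left out ...]
, -5, 11), (-20, 0, 12), (-20, 5, 4), (-15, -15, 6), (-15, -10, 22), (-15, -5, 16), (-15, 0, 18), (-15, 5, 12), (-10, -10, 15), (-10, -5, 17), (-10, 0, 13), (-10, 5, 5), (-5, -5, 4), (15, 0, 5), (15, 5, 8), (20, 0, 8)]
w31 0.03 []
w31 0.045 [(5, -10, 6), (10, -10, 4)]
w31 0.06 [(-5, 0, 5), (5, -10, 4), (10, -10, 8)]
w31 0.075 [(-5, 0, 15), (0, -5, 13), (0, 0, 5), (5, -15, 4), (5, -10, 7), (10, -10, 11), (15, -10, 4)]
w31 0.09 [(-10, 0, 13), (-5, -10, 5), (-5, -5, 17), (-5, 0, 4), (-5, 20, 4), (5, -10, 6), (10, -10, 13), (15, -10, 7)]
w31 0.105 [(-15, -5, 5), (-15, 0, 7), (-10, -10, 8), (-10, -5, 24), (-5, 20, 4), (5, -10, 5), (10, -10, 13), (15, -10, 7)]
floor c [316. 164.] rim c [315. 185.]
```

View pics/c31.png

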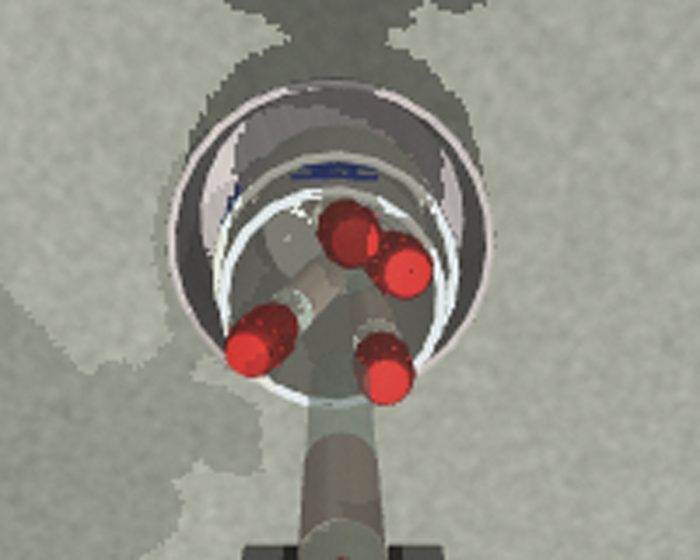

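The floor is free at left (crop (290,240)), about (−12,+8) mm, with no cap or body above it. Lowering there with the fingertips kept above the caps.

```bash
python3 -m jog '[5,-0.049,0.02,0,0, 5,-0.049,0.02,0,0, 5,-0.049,0.02,-0.1,0, 5,-0.049,0.02,-0.2,0, 5,-0.049,0.02,-0.3,0, 5,-0.049,0.02,-0.38,0, 5,-0.049,0.02,-0.38,0, 5,-0.049,0.02,-0.38,0]'
python3 -m jog '[5,0,0,-0.01,0, 5,0,0,-0.02,0, 5,0,0,-0.03,0, 5,0,0,-0.04,0, 5,0,0,-0.05,0, 5,0,0,-0.06,0, 5,0,0,-0.066,0, 5,0,0,-0.066,0]'
python3 -m jog '[22,0,0,0,0, 22,0,0,0,0, 22,0,0,0,0, 22,0,0,0,0, 22,0,0,0,0, 22,0,0,0.02,0, 22,0,0,0.1,0, 22,0,0,0.2,0]'
python3 -m jog '[34,0,0,0.1,0, 34,0,0.05,0.2,0, 34,0,0.15,0.24,0, 34,0,0.25,0.24,0, 34,0,0.34,0.24,0, 34,0,0.34,0.24,0, 34,0,0.34,0.24,0, 34,0,0.34,0.24,0]'
python3 - <<'E'
from h import *
look('32')
a=cv2.imread('pics/w32.png');b=cv2.imread('pics/s32.png')[90:190,190:290]
cv2.imwrite('pics/c32.png',np.hstack([cv2.resize(a[160:320,230:390],(400,400)),cv2.resize(b,(400,400))]))
E
```

```text
t: 63.5
eef_pos: [0.4765, -0.2493, 0.3325]
orientation: [3.141, 0.0, 1.758]
force: [0.8, -1.0, -0.3]
width: 0.0113
grasp_force: 58.8
t: 64.3
eef_pos: [0.4758, -0.2498, 0.3117]
orientation: [-3.141, -0.0, 1.756]
force: [-0.3, -0.3, 0.0]
width: 0.0115
grasp_force: 58.8
t: 65.1
eef_pos: [0.4758, -0.2497, 0.3723]
orientation: [-3.14, -0.002, 1.756]
force: [0.3, -0.2, 0.4]
width: 0.0218
grasp_force: 0.0
t: 65.9
eef_pos: [0.4759, -0.1484, 0.4441]
orientation: [3.142, 0.0, 1.756]
force: [-0.0, 0.1, 0.8]
width: 0.0338
grasp_force: 0.0
t 65.9 tcp [ 0.4759 -0.1484  0.4441] yaw 1.7559 w 0.0338 F [-0.   0.1  0.8] g 0.0
wrist w32 n 797 z [0.1125 0.1185] xyr [ 0.4877 -0.2554  0.0253]
 cap wrist [307. 292.] 1126 rel [-0.0013  0.015 ] ztop 0.133
 cap wrist [321. 313.] 301 rel [ 0.0122 -0.0116] ztop 0.1337
scene s32 n 137 z [0.1124 0.1184] xyr [ 0.4933 -0.2543  0.0222]
 cap scene [230. 131.] 210 rel [0.0081 0.0109] ztop 0.1329
```

View pics/c32.png

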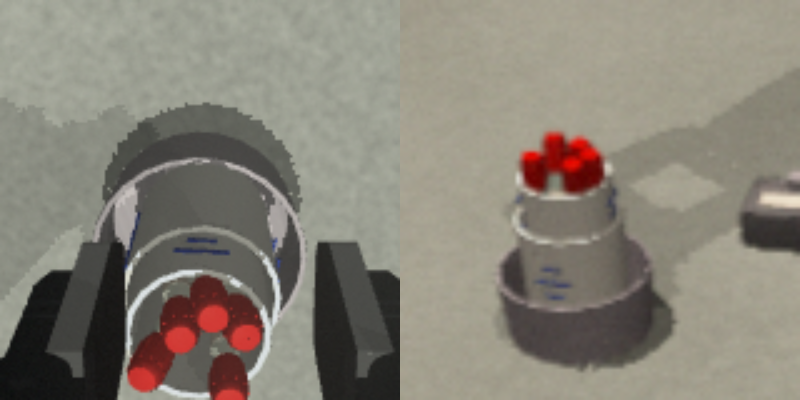

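All five caps stand up in the tall beaker (left view (145,365), (180,330), (212,310), (245,330), (230,380)), with tops at or below 0.134, i.e. on the floor, and the stack level. One last rack check, then hand in.

Run:
```python
from rack import *
ok=True
for n in('top','scene'):
    o=obs(n,'fin'+n);print(n,[(a,b.round(4)) for a,b in o]);ok&=[a for a,b in o]==['yel','yel']
rim('scene','fs',(.489,-.257),.033,.113,.045)
s=manip.state();print(s['t'],ok,s['width'])
if ok: print(manip.hand_in())
```

```text
top [('yel', array([0.53  , 0.2069])), ('yel', array([0.5147, 0.2889]))]
scene [('yel', array([0.5316, 0.2079])), ('yel', array([0.5158, 0.2905]))]
scene fs n 143 z [0.1122 0.1184] xyr [ 0.4941 -0.2539  0.0223]
66.15 True 0.034054930347762594
the job is handed in; nothing more can be done
None
```

The vessels were nested first; all five red-capped tubes then went in, and by the last camera readings they stand caps up on the tall beaker's floor. Both yellow-capped tubes are still in the rack. I handed the job in at 66 s; no verdict came back.

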